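Raise the gilding booth's sash to its mark

TASK

Push the counterweighted sash of the gilding booth up with your fingertips from beneath the lip along its bottom edge, until the top of the lip is level with the diamond-shaped brass plate that marks the height on one side post (not the round one on the other), without running well past it. Then draw the hand away and leave the sash standing there; do not pinch the lip, keep off the glass, and leave the other things on the table where they are.

Things in the scene. Friction and masses are not known exactly. Their poses are not given: they have to be found in the camera images.
- sash (a joint): height of the sash, m: 0 fully down, grows as it rises straight up, stop at 0.29. The lip's flat underside is 0.030 + this value above the table, the lip's top face 0.042 + this value. Balanced by weights to within 1.5 N, with about 4 N of sliding friction plus 8 N per m/s: it stays where it is left, but a finger rubbing down its edge drags it along.
- booth: the gilding booth, a fixed wooden frame, open above and behind. Origin on the table under the middle of the sash; x points into the booth (away from the robot), y along the sash to the left, z up; yaw within 0.2 rad. Posts 22 mm wide (y), 36 mm deep (x), 520 mm high stand at y = +185 and -185 mm under a cross bar. The floor board, 20 mm thick, 420 mm wide, spans x = -30 to +260 mm.
- lip_edge (a point): middle of the lip's front lower edge, at booth x = -59 mm, moving with the sash. The lip is two aluminium strips, 270 mm long (y), 6 mm thick: the lower, pushed from beneath, from booth x = -9 to -59 mm, the upper from -9 to -51 mm; pressing both at once is pinching. Beneath and just before the lip all is free down to the board or table over its middle 160 mm.
- lip_top (a point): point on the lip's top face, 12 mm above its underside, midway along it, at booth x = -30 mm: the height that is set. Above the lip comes the sash's wooden frame, 18 mm deep, 346 mm wide (its bottom rail is 26 mm high, underside level with the lip's), and in it the clear pane, 298 mm wide, 5 mm thick, from 24 to 190 mm above the lip's underside, not to be touched.
- diamond: the mark to go by: a level (horizontal) brass plate, a square 40 mm a side and 5 mm thick set cornerwise (57 mm from point to point, a diamond seen from above), standing out at the outer front corner of the left or the right post, middle at booth x = -32 mm, y = +222 or -222 mm. Origin at its middle, half-way through its thickness; z up. This is the height to match.
- disc: a level round brass plate, 56 mm across and 5 mm thick, at the same place on the other post, for another height: not the one wanted. Origin at its middle.
- rosette: gilt rosette, 100 mm across, 22 mm high, lying in the booth. Leave alone. Origin under its middle.
- size_jar: jar, 52 mm across and 70 mm high, standing in the booth. Leave alone. Origin under its middle.
- batten: dark wooden batten with a gilt top, 35 x 120 x 22 mm (length along its y), lying near one end of the lip. Leave alone. Origin under its middle.
- leaf_book: flat white book of leaf, 85 x 85 x 12 mm, on the table. Leave alone. Origin under its middle.
- brush: brush lying on the table. Leave alone.
- cup: white cup, 64 mm across and 60 mm high. Leave alone. Origin under its middle.
- varnish: can, 66 mm across and 110 mm high. Leave alone. Origin under its middle.

How it is judged:
By the outcome, as a careful person would: the job done as asked, in the order asked, and still so for the second after the job is handed in, with the robot touching nothing.
It also fails if it takes over 46 s, if anything falls off the work surface, if the arm or the gripper's body presses on something with over 40 N, if the wrist force passes 120 N, or if a joint passes its speed limit or range.

ROBOT

A 6-joint arm with a two-finger parallel gripper is mounted at the origin on the work surface. World frame = base frame: x ahead of the robot, y to its left, z up, the work surface at z = 0. Lengths are in mm, angles in rad, forces in N, time in s.
With the tool pointing down it reaches from about 275 to 1000 mm from the base axis. Payload 8.4 kg.
Tool frame: the origin (TCP) lies between the finger pads; the fingertips stand 8 mm ahead of it and the grasp point (between the pads) lies 11 mm behind it (tcp_to_tips is the distance from the TCP to the fingertips, in mm); z points along the fingers, y is the line along which they close (so a half turn about z gives the same grasp; the last joint's range is limited). The gripper opens to 85 mm and grips with 20 to 120 N. Pads are 22 mm wide; open, the fingers measure 114 mm over their backs; the gripper's body (76 mm by 85 mm) begins 54 mm behind the grasp point. The pads swing forward as they close: fully open they stand 13 mm farther back than shut.
Start: joints at [1.257, 0.353, 1.633, -0, 1.155, -0.002], TCP at [191.731, 594.867, 239.281] pointing down, gripper open.
Joint ranges: [-2.63, 2.63], [-0.92, 2.1], [0.06, 2.66], [-1.3, 4.44], [0, 2.69], [-3.02, 3.02]. Speed limits (rad/s): [2.22, 2.22, 2.79, 3.14, 3.14, 3.14].

INTERFACE

Orientations are given as [roll, pitch, yaw] about the fixed x, y, z axes, in that order (R = Rz(yaw) Ry(pitch) Rx(roll)).
In Python, from rig import * gives the robot as it stands.
- The arm moves only by the tool step_arm, never from a script. Its argument "motion" is a list of rows, each an object with "claw": the finger opening in mm, from 0 to 85.4; "delta_pos": the shift along the tool's x, y, z in mm, a list of three; "turn": the turn about the tool's z in rad. In form: [{"claw": claw, "delta_pos": [dx, dy, dz], "turn": turn}, ...]. A call has 1 to 8 rows; each row shifts and turns the commanded pose from where the row before left it, along the tool's axes as they then stand; what a row does not reach is not made up. A row lasts 1/12 s, in which the tool goes at most 41.7 mm and 7.16 degrees, less where a joint would pass 70% of its speed; a pose out of reach is approached as far as the arm can. A call is refused whole if a number of a shift passes 41.7 or a number of a turn 0.125, either way. A call with a gripper value outside its range is refused whole. The fingers move at their own pace and stop on an object; "force" is the grip in N (left out, the last holds). Time passes only in rows, so rows that do not move let the fingers close. It gives the time, the measured TCP pose, the force, the opening and the grip force at its end, in the units of the state.
- sense(): the state, without advancing time (a new reading comes with each control period).
- grab_frame(name): name is "scene" or "top" or "wrist"; returns a dict with "img" (400x640x3 uint8, red, green, blue), "vertical_fov" (degrees; the focal length in pixels is half the picture's height over the tangent of half this angle, whatever the lens; pixels are square), "cx", "cy" (the principal point, pixels), "D" ([k1, k2, p1, p2, k3] as OpenCV has them; the pictures are not rectified), "R" (3x3) and "t" (3): a world point X has camera coordinates R X + t. Camera axes: x right, y down, z forward; pixel columns grow to the right and rows downward; lengths in mm; the calibration is good to about 2 mm. A picture is of the moment at which its call begins. There is no depth.
- sign_off(): hands the job in; it is judged then, once.
The state is a dict: "clock": time; "qpos": joint angles; "qvel": joint speeds; "joint_efforts": joint torques, N m; "eef_pos": TCP position; "tcp_rot": TCP orientation; "contact_force": force on the tool from outside, world axes, zero at the start; "wrist_torque": the same for the moment, N m; "opening": opening from 0.0 (shut) to 1.0 (fully open); "grasp_force": force on a finger pad.
Only numpy, scipy, OpenCV 4.12 (cv2) and the standard library are available. Lean on these libraries where they do the work, as an engineer would, in place of code of your own. Each camera call takes 0.05 s, during which the arm holds its last target. There are 200 camera calls.

## Working session

There is one attempt and no reset: what is moved stays moved. The work goes in short steps, Python scripts to look and compute and a tool call to move; the robot and the scene stay as the last step left them, time stands still between calls to the robot, and variables do not carry over. Pictures are saved under pics/ and viewed, at most 10 in all, crops included, and the job is handed in when it is done.

Besides the shell and the picture viewer there is one more tool, called after ">>>" as name(argument=value, ...), one argument or row to a line, values as JSON. step_arm: Moves the arm, as the interface text tells. Its arguments: {"type":"object","properties":{"motion":{"type":"array","items":{"type":"object","properties":{"claw":{"type":"number"},"delta_pos":{"type":"array","items":{"type":"number"}},"turn":{"type":"number"}}}},"force":{"type":"number"}},"required":["motion"]}

```bash
mkdir -p pics
cat > h.py <<'E'
from rig import *
import numpy as np, cv2
def cam(f):
    h,w=f["img"].shape[:2]; fl=h/2/np.tan(np.radians(f["vertical_fov"])/2)
    return np.array([[fl,0,f["cx"]],[0,fl,f["cy"]],[0,0,1.]]),np.array(f["D"],float),np.array(f["R"]),np.array(f["t"]).reshape(3,1)
def shot(n,fn):
    f=grab_frame(n); cv2.imwrite("pics/"+fn,f["img"][:,:,::-1]); np.save("pics/"+fn+".npy",{k:f[k] for k in f},allow_pickle=True); return f
def load(fn): return np.load("pics/"+fn+".npy",allow_pickle=True).item()
def tri(obs):
    A=[]
    for f,p in obs:
        K,D,R,t=cam(f); u=cv2.undistortPoints(np.array([[p]],float),K,D)[0,0]; P=np.hstack([R,t])
        A+=[u[0]*P[2]-P[0],u[1]*P[2]-P[1]]
    A=np.array(A); A/=np.linalg.norm(A[:,:3],axis=1)[:,None]
    return np.linalg.lstsq(A[:,:3],-A[:,3],rcond=None)[0]
def proj(f,X):
    K,D,R,t=cam(f); return cv2.projectPoints(np.array(X,float).reshape(-1,1,3),cv2.Rodrigues(R)[0],t,K,D)[0].reshape(-1,2)
def onz(f,p,z):
    K,D,R,t=cam(f); u=cv2.undistortPoints(np.array([[p]],float),K,D)[0,0]
    c=(-R.T@t).ravel(); d=R.T@np.array([u[0],u[1],1]); return c+d*(z-c[2])/d[2]
E
python3 - <<'E'
from h import *
for n in("scene","top","wrist"):
    f=shot(n,n+"0.png"); K,D,R,t=cam(f); print(n,K[0,0],(-R.T@t).ravel().round(),R[2].round(2))
print(sense())
E
```

```text
scene 478.0960215097502 [1239.    6. 1351.] [-0.5  -0.   -0.87]
top 403.7282520075995 [ 408.    3. 1253.] [ 0.16 -0.   -0.99]
wrist 309.463895586973 [123. 616. 374.] [ 0.27 -0.09 -0.96]
{'clock': 0.15, 'qpos': array([ 1.25662241e+00,  3.53530206e-01,  1.63393021e+00, -4.55428719e-07,
        1.15520565e+00, -2.40297895e-03]), 'qvel': array([-0.00015733, -0.00241147, -0.00232706, -0.00072098, -0.00078414,
       -0.00081302]), 'joint_efforts': array([ 1.17616355e-04, -6.05646801e+01, -3.42341995e+01, -1.08903139e-04,
        6.05539070e-03, -3.52862094e-05]), 'eef_pos': array([191.61211522, 594.54548742, 238.72259894]), 'tcp_rot': array([-3.14051925e+00, -2.16291468e-06,  2.82982190e+00]), 'contact_force': array([ 0.45033412,  0.16104872, -0.14172561]), 'wrist_torque': array([-0.06386142,  0.00587403,  0.00162473]), 'grasp_force': 0.0, 'opening': 0.9977278086307024}
```

View pics/scene0.png

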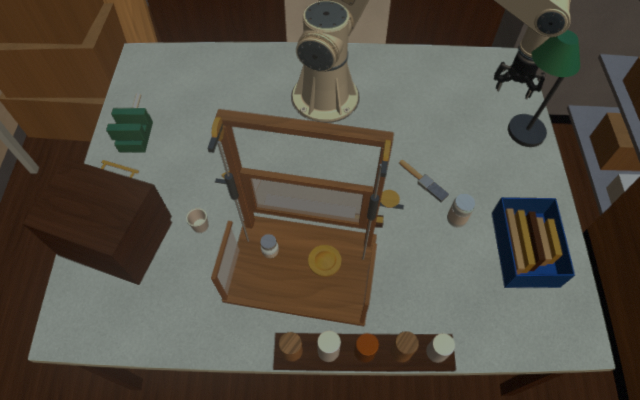

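View pics/top0.png

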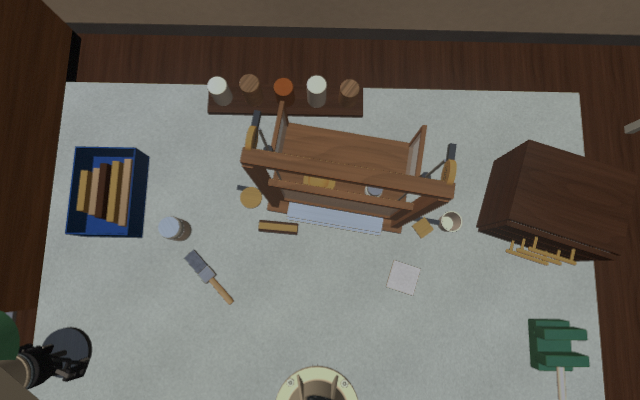

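Both views show the booth in front of the robot. In top0 the round disc is at about (251,198) on the left post (+y), and the diamond is at about (423,228) on the right post (-y). The lip is the pale strip at (288–383, 205–233). I'll zoom in on both views and look at the wrist camera.

Run:
```python
from h import *
a=cv2.imread("pics/top0.png")[140:250,230:470]; b=cv2.imread("pics/scene0.png")[100:260,200:420]
cv2.imwrite("pics/ctop.png",cv2.resize(a[:, :],None,fx=3.3,fy=3.3,interpolation=cv2.INTER_CUBIC))
cv2.imwrite("pics/cscene.png",cv2.resize(b,None,fx=3.5,fy=3.5,interpolation=cv2.INTER_CUBIC))
f=load("top0.png")
for n,p,z in [("boxcorner",(148,150),60),("lampbase",(67,352),0),("cup",(451,222),60),("can",(172,228),110)]: print(n,onz(f,p,z).round())
```

```text
boxcorner [752. 528.  60.]
lampbase [146. 741.   0.]
cup [ 550. -391.   60.]
can [511. 418. 110.]
```

View pics/ctop.png

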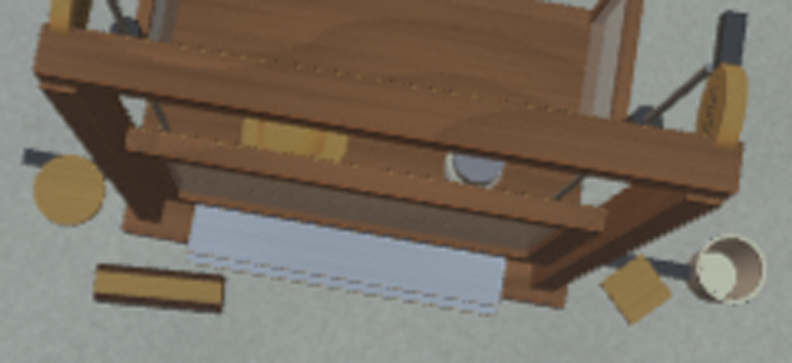

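View pics/cscene.png

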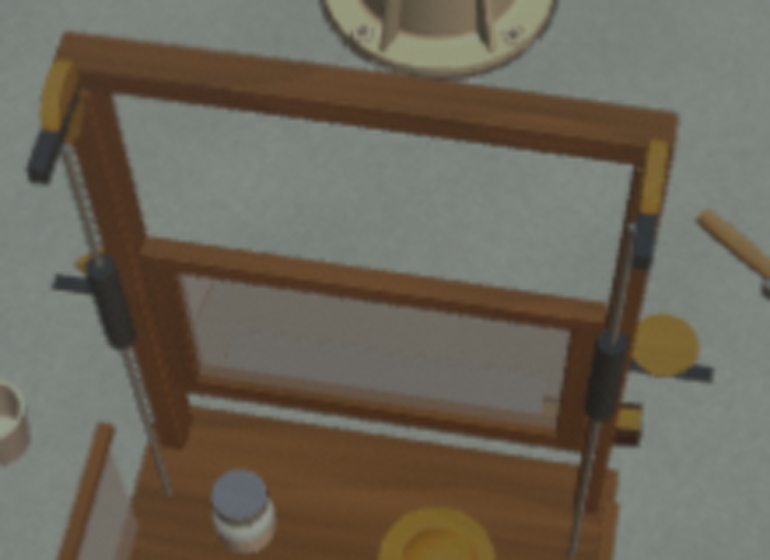

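View pics/wrist0.png

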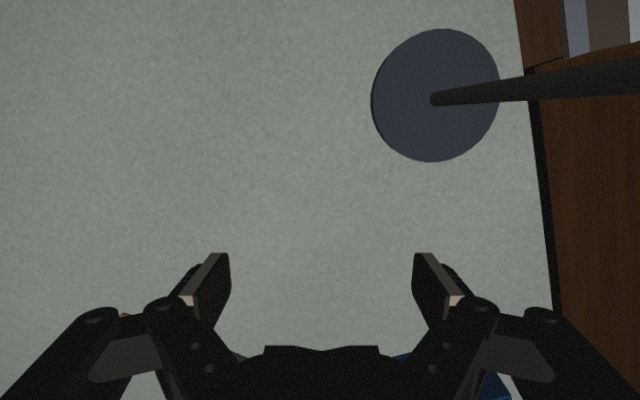

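```bash
cat >> h.py <<'E'
T=lambda p:(p[0]/3.3+230-.35,p[1]/3.3+140-.35)
S=lambda p:(p[0]/3.5+200-.35,p[1]/3.5+100-.35)
E
python3 - <<'E'
from h import *
ft,fs=load("top0.png"),load("scene0.png")
def t2(a,b):
    X=tri([(ft,T(a)),(fs,S(b))]); e=[np.linalg.norm(proj(f,X)[0]-p) for f,p in((ft,T(a)),(fs,S(b)))]; return X,np.round(e,1)
d,e=t2((69,190),(664,346)); print("disc",d.round(1),e)
q,e=t2((671,290),(75,263)); print("diam tip",q.round(1),e)
for z in (q[2],): c=onz(ft,T((635.5,290)),z); print("diam mid",c.round(1))
m=(c+d)/2; v=d-c; yaw=np.arctan2(-v[0],v[1]); print("dist",np.hypot(*v[:2]),"yaw",yaw)
ex=np.array([np.cos(yaw),np.sin(yaw)]); o=m[:2]+32*ex; print("origin",o, "tip dist",(q-c).round(1))
ey=np.array([-ex[1],ex[0]])
B=lambda x,y,z:[*(o+x*ex+y*ey),z]
for n,P in [("postL top front out",B(-18,196,520)),("postR",B(-18,-196,520)),("base L",B(-18,196,20)),("board front L",B(-30,210,20)),("board front R",B(-30,-210,20))]:
    p=proj(ft,P)[0]; s=proj(fs,P)[0]; print(n,((p-[230,140])*3.3).round(),((s-[200,100])*3.5).round())
for h in (0,20,40,60):
  for y in(135,-135):
    print(h,y,[((proj(ft,B(x,y,z+h))[0]-[230,140])*3.3).round() for x,z in((-59,36),(-51,42),(-9,42))])
E
```

```text
disc [582.3 179.4 237.3] [0.5 0.5]
diam tip [ 513.9 -285.   239. ] [0.3 0.3]
diam mid [ 513.3 -258.6  239. ]
dist 443.4562488027236 yaw -0.15616119871555295
origin [579.41744325 -44.56510176] tip dist [  0.5 -26.4   0. ]
postL top front out [33. 86.] [673. 129.]
postR [721. 207.] [69. 47.]
base L [135. 219.] [600. 479.]
board front L [117. 229.] [617. 469.]
board front R [562. 308.] [157. 398.]
0 135 [array([189., 271.]), array([190., 262.]), array([199., 217.])]
0 -135 [array([480., 323.]), array([482., 314.]), array([489., 269.])]
20 135 [array([187., 269.]), array([189., 260.]), array([197., 214.])]
20 -135 [array([483., 321.]), array([485., 312.]), array([492., 266.])]
40 135 [array([186., 266.]), array([187., 257.]), array([196., 211.])]
40 -135 [array([486., 320.]), array([488., 310.]), array([496., 264.])]
60 135 [array([184., 264.]), array([185., 254.]), array([194., 207.])]
60 -135 [array([489., 318.]), array([492., 308.]), array([499., 261.])]
```

Disc and diamond come out 443.5 mm apart against 444 expected, so the booth pose is sound: origin about (579,-45), yaw -0.156. The moves only give tool-frame shifts and a turn, and the tool starts pointing down. So I'll test in free space, high up, how the arm behaves at its reach limit.

>>> step_arm(
  motion=[
    {"claw": 40,"delta_pos": [0,-10,-40],"turn": 0},
    {"claw": 40,"delta_pos": [0,-10,-40],"turn": 0},
    {"claw": 40,"delta_pos": [0,-10,-40],"turn": 0},
    {"claw": 0,"delta_pos": [0,-10,-40],"turn": 0},
    {"claw": 0,"delta_pos": [0,0,-40],"turn": 0},
    {"claw": 0,"delta_pos": [0,0,-40],"turn": 0},
    {"claw": 0,"delta_pos": [0,0,-40],"turn": 0},
    {"claw": 0,"delta_pos": [0,0,-40],"turn": 0},
  ],
)

```text
clock: 0.82
eef_pos: [179.3, 556.2, 561.3]
tcp_rot: [3.142, 0.0, 2.83]
contact_force: [-0.2, 1.2, 0.4]
opening: 0.008
grasp_force: 0.0
```

```bash
python3 -c "
from h import *
s=sense();print(s['qpos'].round(3),s['eef_pos'].round(),s['tcp_rot'].round(3))
import rig;print([n for n in dir(rig) if n[0]!='_'])"
```

```text
[ 1.256  0.156  1.215 -0.     1.771 -0.003] [179. 556. 561.] [3.142 0.    2.83 ]
['MotionError', 'grab_frame', 'sense', 'sign_off', 'tcp_to_tips']
```

>>> step_arm(
  motion=[
    {"claw": 0,"delta_pos": [0,0,-40],"turn": 0},
    {"claw": 0,"delta_pos": [0,0,-40],"turn": 0},
    {"claw": 0,"delta_pos": [0,0,-40],"turn": 0},
    {"claw": 0,"delta_pos": [0,0,-40],"turn": 0},
    {"claw": 0,"delta_pos": [0,0,-40],"turn": 0},
    {"claw": 0,"delta_pos": [0,0,-40],"turn": 0},
    {"claw": 0,"delta_pos": [0,0,-40],"turn": 0},
    {"claw": 0,"delta_pos": [0,0,-40],"turn": 0},
  ],
)

```text
clock: 1.48
eef_pos: [179.0, 555.3, 841.9]
tcp_rot: [3.136, 0.0, 2.83]
contact_force: [0.8, 1.4, 0.6]
opening: -0.001
grasp_force: 0.0
```

```bash
python3 -c "
from h import *
s=sense();print(s['qpos'].round(3),s['eef_pos'].round(),s['tcp_rot'].round(3))"
```

```text
[ 1.256  0.462  0.141  0.     2.533 -0.003] [179. 555. 842.] [3.136 0.    2.83 ]
```

>>> step_arm(
  motion=[
    {"claw": 0,"delta_pos": [0,0,-40],"turn": 0},
    {"claw": 0,"delta_pos": [0,0,-40],"turn": 0},
    {"claw": 0,"delta_pos": [0,0,-40],"turn": 0},
    {"claw": 0,"delta_pos": [0,0,-40],"turn": 0},
  ],
)

```text
clock: 1.82
eef_pos: [150.7, 467.6, 899.0]
tcp_rot: [-3.133, -0.0, 2.83]
contact_force: [0.4, 0.1, 0.4]
opening: 0.001
grasp_force: 0.0
```

```bash
python3 -c "
from h import *
s=sense();print(s['qpos'].round(3),s['eef_pos'].round(),s['tcp_rot'].round(3))"
```

```text
[ 1.256e+00  4.020e-01  5.900e-02  1.000e-03  2.690e+00 -3.000e-03] [151. 468. 899.] [-3.133 -0.     2.83 ]
```

>>> step_arm(
  motion=[
    {"claw": 0,"delta_pos": [0,0,-41],"turn": 0},
    {"claw": 0,"delta_pos": [0,0,-41],"turn": 0},
    {"claw": 0,"delta_pos": [0,0,-41],"turn": 0},
    {"claw": 0,"delta_pos": [0,0,-41],"turn": 0},
    {"claw": 0,"delta_pos": [0,0,-41],"turn": 0},
    {"claw": 0,"delta_pos": [0,0,-41],"turn": 0},
  ],
)

```text
clock: 2.32
eef_pos: [127.8, 396.2, 952.9]
tcp_rot: [3.031, -0.0, 2.83]
contact_force: [-0.9, -0.1, 1.3]
opening: -0.0
grasp_force: 0.0
```

```bash
python3 -c "
from h import *
s=sense();print(s['qpos'].round(3),s['eef_pos'].round(),s['tcp_rot'].round(3))"
```

```text
[ 1.255e+00  2.830e-01  5.900e-02  1.000e-03  2.689e+00 -3.000e-03] [128. 396. 953.] [ 3.031 -0.     2.83 ]
```

Pushing on past the limit tilts the tool outward, and the tilt accumulates, so the tool can be brought near level. I'll fit the arm's kinematics to see which tilts are feasible under the lip.

```bash
cat > k.py <<'E'
import numpy as np
from scipy.optimize import least_squares,minimize
d=np.array([(.353,1.633,1.155,624.7,238.7),(.156,1.215,1.771,584,561.3),(.462,.141,2.533,583.4,841.9),(.402,.059,2.69,491,899),(.283,.059,2.689,416,953)])
def fk(p,q):
    z0,a,b,c,r0=p; A=q[0];B=A+q[1];C=B+q[2]
    return r0+a*np.sin(A)+b*np.sin(B)+c*np.sin(C), z0+a*np.cos(A)+b*np.cos(B)+c*np.cos(C)
s=least_squares(lambda p:np.concatenate([np.ravel(fk(p,x[:3]))-x[3:] for x in d]),[200,450,450,250,0])
P=s.x
lim=np.array([[-.92,2.1],[.06,2.66]])
def ik(r,z,th):
    "joints with signed J5"
    z0,a,b,c,r0=P; x=r-r0-c*np.sin(th); y=z-z0-c*np.cos(th); D=np.hypot(x,y)
    ce=(D*D-a*a-b*b)/(2*a*b)
    if abs(ce)>1: return None
    e=np.arccos(ce); A=np.arctan2(x,y)-np.arctan2(b*np.sin(e),a+b*np.cos(e)); return np.array([A,e,th-A-e])
if __name__=="__main__":
    print(P.round(1),s.fun.round(1))
    for r in(510,540):
     for z in(90,150,225):
      print(r,z,[(th,None if ik(r,z,th) is None else ik(r,z,th).round(2).tolist()) for th in(1.57,1.8,2.0,2.2,2.4,2.6)])
E
python3 k.py
```

```text
[519.5 684.3 507.5 714.4 -25.9] [ 50.8   3.8  -6.4  20.5 -12.5  -6.3 -30.1  -9.6  -1.8  -8.4]
510 90 [(1.57, [-3.58, 2.39, 2.76]), (1.8, [-3.37, 2.7, 2.46]), (2.0, None), (2.2, None), (2.4, None), (2.6, [0.1, 2.85, -0.35])]
510 150 [(1.57, [-3.52, 2.5, 2.59]), (1.8, [-3.16, 2.81, 2.15]), (2.0, None), (2.2, None), (2.4, None), (2.6, [-0.14, 2.74, -0.0])]
510 225 [(1.57, [-3.4, 2.63, 2.33]), (1.8, [-2.73, 2.96, 1.57]), (2.0, None), (2.2, None), (2.4, [-0.38, 2.87, -0.09]), (2.6, [-0.32, 2.6, 0.32])]
540 90 [(1.57, [-3.64, 2.41, 2.8]), (1.8, [-3.43, 2.73, 2.5]), (2.0, None), (2.2, None), (2.4, None), (2.6, [0.13, 2.8, -0.33])]
540 150 [(1.57, [-3.59, 2.53, 2.63]), (1.8, [-3.21, 2.85, 2.16]), (2.0, None), (2.2, None), (2.4, [0.38, 3.11, -1.09]), (2.6, [-0.08, 2.7, -0.02])]
540 225 [(1.57, [-3.46, 2.66, 2.37]), (1.8, [-2.63, 3.05, 1.38]), (2.0, None), (2.2, None), (2.4, [-0.29, 2.85, -0.16]), (2.6, [-0.26, 2.57, 0.29])]
```

```bash
python3 - <<'E'
s=open('k.py').read()
s=s.replace("z0,a,b,c,r0=p; A=q[0];B=A+q[1];C=B+q[2]","z0,a,b,c,r0,ph=p; A=q[0];B=A+q[1]+ph;C=A+q[1]+q[2]").replace("[200,450,450,250,0])","[300,450,450,200,0,.2])").replace("z0,a,b,c,r0=P","z0,a,b,c,r0,ph=P").replace("e=np.arccos(ce);","e=np.arccos(ce);").replace("return np.array([A,e,th-A-e])","return np.array([A,e-ph,th-A-e+ph])")
open('k.py','w').write(s)
E
python3 k.py
```

```text
[ 2.933e+02  5.683e+02  4.983e+02  3.343e+02 -9.000e-01  1.000e-01] [ 0.1  0.2 -0.1 -0.3 -0.1  0.   0.1 -0.   0.   0.1]
510 90 [(1.57, [1.36, 2.53, -2.32]), (1.8, [1.11, 2.62, -1.93]), (2.0, [0.82, 2.64, -1.45]), (2.2, [0.53, 2.59, -0.92]), (2.4, [0.35, 2.49, -0.44]), (2.6, [0.28, 2.37, -0.05])]
510 150 [(1.57, [1.19, 2.61, -2.24]), (1.8, [0.88, 2.68, -1.75]), (2.0, [0.54, 2.66, -1.2]), (2.2, [0.29, 2.58, -0.66]), (2.4, [0.16, 2.46, -0.22]), (2.6, [0.13, 2.33, 0.14])]
510 225 [(1.57, [0.91, 2.69, -2.03]), (1.8, [0.5, 2.7, -1.4]), (2.0, [0.19, 2.63, -0.82]), (2.2, [0.01, 2.52, -0.33]), (2.4, [-0.05, 2.4, 0.05]), (2.6, [-0.03, 2.26, 0.37])]
540 90 [(1.57, [1.28, 2.49, -2.2]), (1.8, [1.04, 2.57, -1.81]), (2.0, [0.77, 2.58, -1.35]), (2.2, [0.53, 2.53, -0.85]), (2.4, [0.37, 2.43, -0.4]), (2.6, [0.31, 2.31, -0.02])]
540 150 [(1.57, [1.11, 2.57, -2.11]), (1.8, [0.81, 2.62, -1.63]), (2.0, [0.52, 2.59, -1.12]), (2.2, [0.31, 2.52, -0.62]), (2.4, [0.2, 2.4, -0.2]), (2.6, [0.17, 2.27, 0.16])]
540 225 [(1.57, [0.84, 2.63, -1.9]), (1.8, [0.48, 2.64, -1.32]), (2.0, [0.21, 2.57, -0.79]), (2.2, [0.06, 2.47, -0.33]), (2.4, [0.01, 2.34, 0.05]), (2.6, [0.02, 2.21, 0.37])]
```

The fitted model is good to 0.3 mm, with a 334 mm wrist-to-TCP length. Plan:
1. Carry the tool high toward the booth's azimuth.
2. Press past the reach limit up and outward to tilt the tool forward.
3. Come back in, letting the wrist flip.

First, travel high and clear of everything.

>>> step_arm(
  motion=[
    {"claw": 0,"delta_pos": [-39,-14.5,12],"turn": 0},
    {"claw": 0,"delta_pos": [-39,-14.5,12],"turn": 0},
    {"claw": 0,"delta_pos": [-39,-14.5,12],"turn": 0},
    {"claw": 0,"delta_pos": [-39,-14.5,12],"turn": 0},
    {"claw": 0,"delta_pos": [-39,-14.5,12],"turn": 0},
    {"claw": 0,"delta_pos": [-39,-14.5,12],"turn": 0},
    {"claw": 0,"delta_pos": [-39,-14.5,12],"turn": 0},
    {"claw": 0,"delta_pos": [-39,-14.5,12],"turn": 0},
  ],
)

```text
clock: 2.98
eef_pos: [376.4, 213.5, 852.1]
tcp_rot: [3.032, 0.001, 2.83]
contact_force: [-0.3, 1.3, 0.8]
opening: 0.001
grasp_force: 0.0
```

>>> step_arm(
  motion=[
    {"claw": 0,"delta_pos": [-39,-14.5,12],"turn": 0},
    {"claw": 0,"delta_pos": [-39,-14.5,12],"turn": 0},
    {"claw": 0,"delta_pos": [-39,-14.5,12],"turn": 0},
    {"claw": 0,"delta_pos": [-39,-14.5,12],"turn": 0},
    {"claw": 0,"delta_pos": [-39,-14.5,12],"turn": 0},
    {"claw": 0,"delta_pos": [-39,-14.5,12],"turn": 0},
    {"claw": 0,"delta_pos": [-39,-14.5,12],"turn": 0},
    {"claw": 0,"delta_pos": [-39,-14.5,12],"turn": 0},
  ],
)

```text
clock: 3.65
eef_pos: [631.6, 25.9, 748.2]
tcp_rot: [3.033, 0.001, 2.83]
contact_force: [0.5, 0.5, 0.6]
opening: -0.002
grasp_force: 0.0
```

```bash
cat > m.py <<'E'
import numpy as np
from scipy.spatial.transform import Rotation as Ro
z0,a,b,c,r0,ph=293.3,568.3,498.3,334.3,-.9,.1
S4,S6=1,1
def fk(q):
    R=Ro.from_euler('z',q[0]); p=R.apply([r0,0,z0])
    R=R*Ro.from_euler('y',q[1]); p=p+R.apply([0,0,a])
    R=R*Ro.from_euler('y',q[2]); p=p+R.apply([b*np.sin(ph),0,b*np.cos(ph)])
    R=R*Ro.from_euler('z',S4*q[3])*Ro.from_euler('y',q[4])*Ro.from_euler('z',S6*q[5])
    p=p+R.apply([0,0,c]); return p,R*Ro.from_euler('z',-np.pi/2)
if __name__=="__main__":
    from rig import *
    s=sense(); q=s['qpos']; print(q.round(3),s['eef_pos'].round(1),s['tcp_rot'].round(3))
    Rm=Ro.from_euler('xyz',s['tcp_rot']); print("axes",Rm.as_matrix().round(2).tolist())
    for S4 in(1,-1):
        for S6 in(1,-1):
            p,R=fk(q); print(S4,S6,p.round(1),(R.inv()*Rm).as_rotvec().round(3))
E
python3 m.py
```

```text
[-0.016  0.343  0.58   0.126  2.183 -1.2  ] [631.6  25.9 748.2] [3.033e+00 1.000e-03 2.830e+00]
axes [[-0.95, 0.31, 0.03], [0.31, 0.95, 0.1], [-0.0, 0.11, -0.99]]
1 1 [626.6  24.4 755.9] [-0.    -0.     3.142]
1 -1 [626.6  24.4 755.9] [-0.    -0.     0.741]
-1 1 [625.5 -44.5 755.9] [-0.112 -0.289  2.981]
-1 -1 [625.5 -44.5 755.9] [-0.21   0.     0.593]
```

```bash
sed -i 's/,-np.pi\/2)$/,np.pi\/2)/; s/-np.pi\/2)/np.pi\/2)/' m.py
cat > sim.py <<'E'
from m import *
from scipy.optimize import least_squares
lo=np.array([-2.63,-.92,.06,-1.3,0,-3.02]);hi=np.array([2.63,2.1,2.66,4.44,2.69,3.02]);vm=.7*np.array([2.22,2.22,2.79,3.14,3.14,3.14])/12
W=560
def row(q,d,turn=0):
    p,R=fk(q); tp=p+R.apply(d); tR=R*Ro.from_euler('z',turn)
    def f(x):
        p,R=fk(x); return np.r_[p-tp,W*(tR.inv()*R).as_rotvec(),1e-1*(x-q)]
    s=least_squares(f,np.clip(q,lo+1e-4,hi-1e-4),bounds=(lo,hi)).x
    k=min(1,(vm/np.maximum(abs(s-q),1e-9)).min()); return q+k*(s-q)
def loc(q,w): return fk(q)[1].inv().apply(w).round(1)
def rep(q):
    p,R=fk(q); z=R.apply([0,0,1]); y=R.apply([0,1,0]); print(q.round(2),p.round(),"z",z.round(2),"y",y.round(2))
E
cat > plan.py <<'E'
from sim import *
from rig import *
q=sense()['qpos']; rep(q)
def leg(q,w,n,turn=0):
    for i in range(n): q=row(q,loc(q,w),turn)
    rep(q); return q
q=leg(q,[35,-16,-12],4)
for k in range(5): q=leg(q,[29,0,29],8)
E
python3 plan.py
```

```text
[-0.02  0.34  0.58  0.13  2.18 -1.2 ] [627.  24. 756.] z [ 0.03  0.1  -0.99] y [0.31 0.95 0.11]
[-0.09  0.69  0.11  0.14  2.31 -1.25] [758. -36. 710.] z [ 0.04  0.1  -0.99] y [0.31 0.95 0.11]
[-0.08  0.67  0.06  0.15  2.15 -1.23] [807. -20. 750.] z [ 0.26  0.1  -0.96] y [0.29 0.94 0.18]
[-0.06  0.66  0.06  0.14  1.92 -1.21] [869.  -9. 794.] z [ 0.48  0.1  -0.87] y [0.26 0.93 0.26]
[-0.05  0.66  0.06  0.13  1.66 -1.2 ] [939.  -0. 844.] z [ 0.69  0.1  -0.72] y [0.21 0.92 0.33]
[-0.03  0.68  0.06  0.12  1.39 -1.2 ] [1007.    6.  897.] z [ 0.85  0.09 -0.52] y [0.14 0.91 0.39]
[-0.02  0.71  0.06  0.11  1.11 -1.19] [1066.   11.  950.] z [ 0.95  0.08 -0.29] y [0.06 0.9  0.42]
```

>>> step_arm(
  motion=[
    {"claw": 0,"delta_pos": [-38,-5.5,11],"turn": 0},
    {"claw": 0,"delta_pos": [-38,-5.5,11],"turn": 0},
    {"claw": 0,"delta_pos": [-38,-5.5,11],"turn": 0},
    {"claw": 0,"delta_pos": [-38,-5.5,11],"turn": 0},
    {"claw": 0,"delta_pos": [0,0,0],"turn": -0.1},
    {"claw": 0,"delta_pos": [0,0,0],"turn": -0.1},
    {"claw": 0,"delta_pos": [0,0,0],"turn": -0.1},
  ],
)

```text
clock: 4.23
eef_pos: [764.1, -32.2, 702.2]
tcp_rot: [3.038, 0.03, 3.133]
contact_force: [-1.3, -0.5, 0.7]
opening: -0.0
grasp_force: 0.0
```

>>> step_arm(
  motion=[
    {"claw": 0,"delta_pos": [-32,3,-25.5],"turn": 0},
    {"claw": 0,"delta_pos": [-32,3,-25.5],"turn": 0},
    {"claw": 0,"delta_pos": [-32,3,-25.5],"turn": 0},
    {"claw": 0,"delta_pos": [-32,3,-25.5],"turn": 0},
    {"claw": 0,"delta_pos": [-32,3,-25.5],"turn": 0},
    {"claw": 0,"delta_pos": [-32,3,-25.5],"turn": 0},
    {"claw": 0,"delta_pos": [-32,3,-25.5],"turn": 0},
    {"claw": 0,"delta_pos": [-32,3,-25.5],"turn": 0},
  ],
)

```text
clock: 4.9
eef_pos: [802.8, -19.1, 743.5]
tcp_rot: [3.028, 0.231, 3.107]
contact_force: [-0.3, 0.8, -1.0]
opening: -0.002
grasp_force: 0.0
```

```bash
python3 m.py|head -3; python3 -c "
from sim import *
from rig import *
rep(sense()['qpos'])"
```

```text
[-0.077  0.672  0.059  0.15   2.179 -1.526] [802.8 -19.1 743.5] [3.028 0.231 3.107]
axes [[-0.97, 0.01, 0.23], [0.03, 0.99, 0.1], [-0.23, 0.11, -0.97]]
1 1 [796.3 -20.2 750.3] [-0. -0. -0.]
[-0.08  0.67  0.06  0.15  2.18 -1.53] [796. -20. 750.] z [ 0.23  0.1  -0.97] y [0.01 0.99 0.11]
```

Behaves just as simulated; continuing the tilt.

>>> step_arm(
  motion=[
    {"claw": 0,"delta_pos": [-37,3,-17],"turn": 0},
    {"claw": 0,"delta_pos": [-37,3,-17],"turn": 0},
    {"claw": 0,"delta_pos": [-37,3,-17],"turn": 0},
    {"claw": 0,"delta_pos": [-37,3,-17],"turn": 0},
    {"claw": 0,"delta_pos": [-37,3,-17],"turn": 0},
    {"claw": 0,"delta_pos": [-37,3,-17],"turn": 0},
    {"claw": 0,"delta_pos": [-37,3,-17],"turn": 0},
    {"claw": 0,"delta_pos": [-37,3,-17],"turn": 0},
  ],
)

```text
clock: 5.57
eef_pos: [862.2, -10.4, 774.3]
tcp_rot: [3.009, 0.44, 3.079]
contact_force: [-0.7, 0.1, -0.6]
opening: -0.003
grasp_force: 0.0
```

>>> step_arm(
  motion=[
    {"claw": 0,"delta_pos": [-40,3,-8],"turn": 0},
    {"claw": 0,"delta_pos": [-40,3,-8],"turn": 0},
    {"claw": 0,"delta_pos": [-40,3,-8],"turn": 0},
    {"claw": 0,"delta_pos": [-40,3,-8],"turn": 0},
    {"claw": 0,"delta_pos": [-40,3,-8],"turn": 0},
    {"claw": 0,"delta_pos": [-40,3,-8],"turn": 0},
    {"claw": 0,"delta_pos": [-40,3,-8],"turn": 0},
    {"claw": 0,"delta_pos": [-40,3,-8],"turn": 0},
  ],
)

```text
clock: 6.23
eef_pos: [931.1, -4.6, 808.5]
tcp_rot: [2.976, 0.66, 3.041]
contact_force: [0.1, -0.7, -0.7]
opening: 0.002
grasp_force: 0.0
```

>>> step_arm(
  motion=[
    {"claw": 0,"delta_pos": [-41,3,3],"turn": 0},
    {"claw": 0,"delta_pos": [-41,3,3],"turn": 0},
    {"claw": 0,"delta_pos": [-41,3,3],"turn": 0},
    {"claw": 0,"delta_pos": [-41,3,3],"turn": 0},
    {"claw": 0,"delta_pos": [-41,3,3],"turn": 0},
    {"claw": 0,"delta_pos": [-41,3,3],"turn": 0},
    {"claw": 0,"delta_pos": [-41,3,3],"turn": 0},
    {"claw": 0,"delta_pos": [-41,3,3],"turn": 0},
  ],
)

```text
clock: 6.9
eef_pos: [1008.8, 0.4, 839.3]
tcp_rot: [2.92, 0.882, 2.98]
contact_force: [-0.3, 0.3, -0.6]
opening: -0.0
grasp_force: 0.0
```

```bash
cat >> k.py <<'E'
E
python3 -c "
from sim import *
from rig import *
s=sense();rep(s['qpos']);print(s['eef_pos'])"
```

```text
[-0.04  0.7   0.06  0.13  1.49 -1.51] [ 1.002e+03 -1.000e+00  8.460e+02] z [ 0.78  0.1  -0.62] y [-0.01  0.99  0.14]
[1.00883056e+03 4.05856164e-01 8.39268522e+02]
```

>>> step_arm(
  motion=[
    {"claw": 0,"delta_pos": [-40,3,11],"turn": 0},
    {"claw": 0,"delta_pos": [-40,3,11],"turn": 0},
    {"claw": 0,"delta_pos": [-40,3,11],"turn": 0},
    {"claw": 0,"delta_pos": [-40,3,11],"turn": 0},
    {"claw": 0,"delta_pos": [-40,3,11],"turn": 0},
    {"claw": 0,"delta_pos": [-40,3,11],"turn": 0},
    {"claw": 0,"delta_pos": [-40,3,11],"turn": 0},
    {"claw": 0,"delta_pos": [-40,3,11],"turn": 0},
  ],
)

```text
clock: 7.57
eef_pos: [1070.7, 3.2, 881.1]
tcp_rot: [2.81, 1.1, 2.868]
contact_force: [0.5, 0.5, 0.7]
opening: -0.003
grasp_force: 0.0
```

```bash
cat > refit.py <<'E'
import m, numpy as np
from rig import *
from scipy.optimize import least_squares
s=sense(); print(s['qpos'].round(4).tolist(),s['eef_pos'].round(1).tolist())
D=[([1.2566,.3535,1.6339,0,1.1552,-.0024],[191.6,594.5,238.7]),([1.256,.156,1.215,0,1.771,-.003],[179.3,556.2,561.3]),([1.256,.462,.141,0,2.533,-.003],[179,555.3,841.9]),([-.077,.672,.059,.15,2.179,-1.526],[802.8,-19.1,743.5]),([-.016,.343,.58,.126,2.183,-1.2],[631.6,25.9,748.2]),(s['qpos'],s['eef_pos'])]
def f(p):
    m.z0,m.a,m.b,m.c,m.r0,m.ph=p; return np.concatenate([m.fk(np.array(q))[0]-x for q,x in D])
r=least_squares(f,[293,568,498,334,0,.1],x_scale=[100,100,100,100,100,.1]); print(r.x.round(3).tolist(),abs(r.fun).max())
E
python3 refit.py
```

```text
[-0.0347, 0.7289, 0.0593, 0.1234, 1.2317, -1.5035] [1070.7, 3.2, 881.1]
[294.699, 567.876, 497.704, 335.392, 0.073, 0.117] 1.6389532104687419
```

>>> step_arm(
  motion=[
    {"claw": 0,"delta_pos": [-38,3,17],"turn": 0},
    {"claw": 0,"delta_pos": [-38,3,17],"turn": 0},
    {"claw": 0,"delta_pos": [-38,3,17],"turn": 0},
    {"claw": 0,"delta_pos": [-38,3,17],"turn": 0},
  ],
)

```text
clock: 7.9
eef_pos: [1095.6, 4.4, 903.3]
tcp_rot: [2.713, 1.201, 2.768]
contact_force: [0.2, -0.4, -0.9]
opening: 0.003
grasp_force: 0.0
```

```bash
sed -i 's/^z0,a,b.*/z0,a,b,c,r0,ph=294.7,567.9,497.7,335.4,.1,.117/' m.py
cat > plan.py <<'E'
from sim import *
from rig import *
q=sense()['qpos']; rep(q)
def go(q,t,n=99,step=38):
    for i in range(n):
        w=np.array(t)-fk(q)[0]; D=np.linalg.norm(w)
        if D<3: break
        q=row(q,loc(q,w*min(1,step/D)))
        if i%4==3: rep(q)
    print(i,"->",end=" "); rep(q); return q
q=go(q,[700,-10,850]); q=go(q,[430,-25,750]); q=go(q,[420,-30,300]); q=go(q,[430,-30,80])
E
python3 plan.py
```

```text
[-0.03  0.74  0.06  0.12  1.11 -1.5 ] [1096.    3.  904.] z [ 0.94  0.08 -0.33] y [-0.03  0.99  0.15]
[-0.04  0.38  0.7   0.16  0.83 -1.56] [989.  -1. 893.] z [ 0.94  0.08 -0.33] y [-0.03  0.99  0.15]
[-0.06  0.07  1.14  0.21  0.71 -1.62] [839.  -6. 870.] z [ 0.94  0.08 -0.33] y [-0.03  0.99  0.15]
[-0.1  -0.18  1.42  0.27  0.69 -1.68] [700. -10. 850.] z [ 0.94  0.08 -0.33] y [-0.03  0.99  0.15]
12 -> [-0.1  -0.18  1.42  0.27  0.69 -1.68] [700. -10. 850.] z [ 0.94  0.08 -0.33] y [-0.03  0.99  0.15]
[-0.18 -0.44  1.69  0.39  0.7  -1.81] [558. -18. 797.] z [ 0.94  0.08 -0.33] y [-0.03  0.99  0.15]
[-0.42 -0.68  1.88  0.65  0.86 -2.05] [430. -25. 750.] z [ 0.94  0.08 -0.33] y [-0.03  0.99  0.15]
8 -> [-0.42 -0.68  1.88  0.65  0.86 -2.05] [430. -25. 750.] z [ 0.94  0.08 -0.33] y [-0.03  0.99  0.15]
[-0.45 -0.72  2.2   0.87  0.67 -2.35] [427. -27. 598.] z [ 0.94  0.08 -0.33] y [-0.03  0.99  0.15]
[-0.47 -0.64  2.48  1.37  0.53 -2.95] [424. -28. 451.] z [ 0.94  0.08 -0.33] y [-0.03  0.99  0.15]
[-0.29 -0.62  2.61  1.47  0.31 -3.02] [399. -13. 363.] z [ 0.91  0.05 -0.42] y [0.02 0.99 0.15]
[-0.24 -0.49  2.6   1.48  0.22 -3.02] [411. -25. 319.] z [ 0.85  0.02 -0.52] y [0.07 0.99 0.14]
[-0.23 -0.43  2.59  1.48  0.2  -3.02] [418. -29. 304.] z [ 0.83  0.01 -0.55] y [0.08 0.99 0.14]
21 -> [-0.23 -0.43  2.59  1.48  0.2  -3.02] [419. -29. 303.] z [ 0.83  0.01 -0.56] y [0.08 0.99 0.14]
[-0.14 -0.34  2.62  1.53  0.11 -3.02] [399. -21. 245.] z [ 0.76 -0.   -0.65] y [0.11 0.99 0.13]
[-0.12 -0.19  2.6   1.54  0.08 -3.02] [404. -23. 199.] z [ 0.67 -0.   -0.74] y [0.13 0.98 0.11]
[-0.11 -0.    2.54  1.54  0.06 -3.02] [424. -28. 148.] z [ 0.57 -0.   -0.82] y [0.15 0.98 0.1 ]
[-0.11  0.17  2.48  1.54  0.05 -3.02] [432. -30.  94.] z [ 0.47  0.   -0.88] y [0.16 0.98 0.09]
19 -> [-0.11  0.2   2.48  1.54  0.05 -3.02] [431. -30.  83.] z [ 0.45  0.   -0.89] y [0.16 0.98 0.08]
```

```bash
cat > plan.py <<'E'
from sim import *
from rig import *
import sys
q=sense()['qpos']; rep(q)
def go(q,t,turn=0,n=60,step=38,v=1):
    k=0
    for i in range(n):
        w=np.array(t)-fk(q)[0]; D=np.linalg.norm(w); u=np.clip(turn-k,-.12,.12); k+=u
        if D<3 and abs(u)<1e-6: break
        d=loc(q,w*min(1,step/max(D,1e-6))); q=row(q,d,u)
        if v and i%4==3: rep(q)
    print(i,"->",end=" "); rep(q); return q
if __name__=="__main__":
    q=go(q,[700,-10,850],3.1); q=go(q,[430,-25,750]); q=go(q,[420,-30,300]); q=go(q,[430,-30,80]); q=go(q,[540,-30,80]);q=go(q,[540,-30,220])
E
python3 plan.py
```

```text
[-0.03  0.74  0.06  0.12  1.11 -1.5 ] [1096.    3.  904.] z [ 0.94  0.08 -0.33] y [-0.03  0.99  0.15]
[-0.04  0.38  0.7   0.16  0.83 -1.2 ] [989.  -0. 892.] z [ 0.94  0.08 -0.33] y [0.09 0.88 0.47]
[-0.06  0.07  1.14  0.21  0.71 -0.79] [839.  -5. 870.] z [ 0.94  0.08 -0.33] y [0.23 0.57 0.79]
[-0.1  -0.18  1.42  0.27  0.69 -0.36] [700. -10. 850.] z [ 0.94  0.08 -0.33] y [0.32 0.12 0.94]
[-0.1  -0.18  1.42  0.27  0.69  0.12] [700. -10. 850.] z [ 0.94  0.08 -0.33] y [ 0.34 -0.35  0.88]
[-0.1  -0.18  1.42  0.27  0.69  0.6 ] [700. -10. 850.] z [ 0.94  0.08 -0.33] y [ 0.28 -0.74  0.61]
[-0.1  -0.18  1.42  0.27  0.69  1.08] [700. -10. 850.] z [ 0.94  0.08 -0.33] y [ 0.16 -0.96  0.21]
26 -> [-0.1  -0.18  1.42  0.27  0.69  1.3 ] [700. -10. 850.] z [ 0.94  0.08 -0.33] y [ 0.09 -1.    0.01]
[-0.18 -0.44  1.69  0.39  0.7   1.17] [558. -18. 797.] z [ 0.94  0.08 -0.33] y [ 0.09 -1.    0.01]
[-0.42 -0.68  1.88  0.65  0.86  0.92] [430. -25. 750.] z [ 0.94  0.08 -0.33] y [ 0.09 -1.    0.01]
8 -> [-0.42 -0.68  1.88  0.65  0.86  0.92] [430. -25. 750.] z [ 0.94  0.08 -0.33] y [ 0.09 -1.    0.01]
[-0.45
[... 701 characters left out ...]
0.76  2.66  2.36  1.28 -1.73] [451. -44.  91.] z [ 0.86  0.21 -0.46] y [ 0.21 -0.98 -0.05]
[-0.67  0.84  2.66  2.28  1.31 -1.79] [437. -36.  77.] z [ 0.85  0.26 -0.46] y [ 0.25 -0.97 -0.08]
[-0.69  0.83  2.66  2.24  1.29 -1.78] [433. -33.  79.] z [ 0.84  0.28 -0.46] y [ 0.27 -0.96 -0.08]
18 -> [-0.7   0.83  2.66  2.23  1.29 -1.78] [432. -32.  79.] z [ 0.84  0.28 -0.46] y [ 0.27 -0.96 -0.09]
3 -> [-0.45  0.71  2.48  2.39  1.13 -1.51] [540. -30.  80.] z [ 0.84  0.28 -0.46] y [ 0.27 -0.96 -0.09]
[-0.45  0.23  2.47  2.12  0.81 -1.05] [540. -30. 220.] z [ 0.84  0.28 -0.46] y [ 0.27 -0.96 -0.09]
4 -> [-0.45  0.23  2.47  2.12  0.81 -1.05] [540. -30. 220.] z [ 0.84  0.28 -0.46] y [ 0.27 -0.96 -0.09]
```

```bash
cat > p2.py <<'E'
from plan import *
q=sense()['qpos']
q0=go(q,[700,-10,850],3.1,v=0); q0=go(q0,[480,-25,750],v=0)
for y in(-30,-60):
  for x in (465,485):
    print("==",x,y); q=go(q0,[x,y,300],v=0); q=go(q,[x,y,80],v=0,step=25); q=go(q,[540,-35,80],v=0);q=go(q,[540,-35,220],v=0)
E
python3 p2.py
```

```text
[-0.03  0.74  0.06  0.12  1.11 -1.5 ] [1096.    3.  904.] z [ 0.94  0.08 -0.33] y [-0.03  0.99  0.15]
26 -> [-0.1  -0.18  1.42  0.27  0.69  1.3 ] [700. -10. 850.] z [ 0.94  0.08 -0.33] y [ 0.09 -1.    0.01]
7 -> [-0.3  -0.59  1.86  0.55  0.75  1.  ] [480. -25. 750.] z [ 0.94  0.08 -0.33] y [ 0.09 -1.    0.01]
== 465 -30
15 -> [-0.42 -0.09  2.66  2.37  0.77 -1.15] [467. -31. 301.] z [ 0.94  0.11 -0.33] y [ 0.12 -0.99 -0.01]
17 -> [-0.5   1.01  2.66  2.51  1.63 -1.87] [467. -31.  79.] z [ 0.92  0.17 -0.36] y [ 0.17 -0.99 -0.03]
2 -> [-0.37  0.87  2.54  2.62  1.43 -1.68] [540. -35.  80.] z [ 0.92  0.17 -0.36] y [ 0.17 -0.99 -0.03]
5 -> [-0.38  0.33  2.56  2.51  1.   -1.38] [540. -35. 220.] z [ 0.92  0.17 -0.36] y [ 0.17 -0.98 -0.03]
== 485 -30
15 -> [-0.38 -0.05  2.64  2.44  0.77 -1.2 ] [485. -30. 300.] z [ 0.94  0.11 -0.33] y [ 0.12 -0.99 -0.01]
9 -> [-0.4   1.    2.65  2.64  1.66 -1.81] [486. -30.  82.] z [ 0.93  0.13 -0.34] y [ 0.13 -0.99 -0.01]
2 -> [-0.33  0.9   2.55  2.71  1.49 -1.69] [540. -35.  80.] z [ 0.93  0.13 -0.34] y [ 0.13 -0.99 -0.01]
5 -> [-0.33  0.34  2.58  2.62  1.03 
[... 224 characters left out ...]
89] [465. -60.  80.] z [ 0.93  0.12 -0.35] y [ 0.13 -0.99 -0.01]
3 -> [-0.32  0.89  2.55  2.71  1.48 -1.69] [540. -35.  80.] z [ 0.93  0.12 -0.35] y [ 0.13 -0.99 -0.01]
5 -> [-0.33  0.33  2.58  2.63  1.01 -1.44] [540. -35. 220.] z [ 0.93  0.13 -0.35] y [ 0.13 -0.99 -0.01]
== 485 -60
14 -> [-0.5  -0.03  2.62  2.3   0.81 -1.14] [485. -60. 300.] z [ 0.94  0.1  -0.33] y [ 0.11 -0.99 -0.  ]
9 -> [-0.51  1.    2.63  2.56  1.63 -1.84] [485. -60.  80.] z [ 0.94  0.11 -0.34] y [ 0.11 -0.99 -0.  ]
2 -> [-0.3   0.91  2.55  2.75  1.52 -1.7 ] [540. -35.  80.] z [ 0.94  0.11 -0.34] y [ 0.11 -0.99 -0.  ]
5 -> [-0.31  0.35  2.59  2.68  1.04 -1.47] [540. -35. 220.] z [ 0.94  0.11 -0.34] y [ 0.11 -0.99 -0.01]
```

>>> step_arm(
  motion=[
    {"claw": 0,"delta_pos": [0,0,-38],"turn": 0.12},
    {"claw": 0,"delta_pos": [0,0,-38],"turn": 0.12},
    {"claw": 0,"delta_pos": [0,0,-38],"turn": 0.12},
    {"claw": 0,"delta_pos": [0,0,-38],"turn": 0.12},
    {"claw": 0,"delta_pos": [0,0,-38],"turn": 0.12},
    {"claw": 0,"delta_pos": [0,0,-38],"turn": 0.12},
    {"claw": 0,"delta_pos": [0,0,-38],"turn": 0.12},
    {"claw": 0,"delta_pos": [0,0,-38],"turn": 0.12},
  ],
)

```text
clock: 8.57
eef_pos: [817.3, -18.7, 1002.7]
tcp_rot: [1.944, 0.45, 1.823]
contact_force: [-0.1, -0.3, -1.0]
opening: 0.002
grasp_force: 0.0
```

>>> step_arm(
  motion=[
    {"claw": 0,"delta_pos": [0,0,-30],"turn": 0.12},
    {"claw": 0,"delta_pos": [0,0,-30],"turn": 0.12},
    {"claw": 0,"delta_pos": [0,0,0],"turn": 0.12},
    {"claw": 0,"delta_pos": [0,0,0],"turn": 0.12},
    {"claw": 0,"delta_pos": [0,0,0],"turn": 0.12},
    {"claw": 0,"delta_pos": [0,0,0],"turn": 0.12},
    {"claw": 0,"delta_pos": [0,0,0],"turn": 0.12},
    {"claw": 0,"delta_pos": [0,0,0],"turn": 0.12},
  ],
)

```text
clock: 9.23
eef_pos: [763.0, -23.4, 1021.9]
tcp_rot: [1.945, -0.453, 1.484]
contact_force: [-0.3, -0.8, -0.2]
opening: -0.003
grasp_force: 0.0
```

>>> step_arm(
  motion=[
    {"claw": 0,"delta_pos": [0,0,0],"turn": 0.12},
    {"claw": 0,"delta_pos": [0,0,0],"turn": 0.12},
    {"claw": 0,"delta_pos": [0,0,0],"turn": 0.12},
    {"claw": 0,"delta_pos": [0,0,0],"turn": 0.12},
    {"claw": 0,"delta_pos": [0,0,0],"turn": 0.12},
    {"claw": 0,"delta_pos": [0,0,0],"turn": 0.12},
    {"claw": 0,"delta_pos": [0,0,0],"turn": 0.12},
    {"claw": 0,"delta_pos": [0,0,0],"turn": 0.12},
  ],
)

```text
clock: 9.9
eef_pos: [763.0, -23.4, 1021.9]
tcp_rot: [2.787, -1.213, 0.459]
contact_force: [0.2, 0.6, 0.3]
opening: -0.001
grasp_force: 0.0
```

```bash
cat > p3.py <<'E'
from plan import *
q=sense()['qpos']; M=fk(q)[1].as_matrix(); print(M.T.round(3).tolist(), sense()['eef_pos'])
q=go(q,[470,-50,740],v=0);q=go(q,[475,-60,300]); q=go(q,[475,-60,80],step=25)
for w in([-36,0,0],[-30,0,-30],[0,0,-36],[0,0,-25],[30,0,0]): print(w,(np.array(w)@M).round(1))
E
python3 p3.py
```

```text
[-0.11  0.06  0.82  0.22  1.04  1.27] [ 763.  -25. 1022.] z [ 0.94  0.08 -0.33] y [ 0.12 -0.98  0.12]
[[0.314, 0.155, 0.937], [0.124, -0.985, 0.122], [0.941, 0.078, -0.329]] [ 762.98824562  -23.39142994 1021.87471759]
11 -> [-0.46 -0.6   1.88  0.73  0.82  0.7 ] [470. -50. 740.] z [ 0.94  0.08 -0.33] y [ 0.12 -0.98  0.12]
[-0.47 -0.59  2.18  1.01  0.63  0.33] [472. -54. 588.] z [ 0.94  0.08 -0.33] y [ 0.12 -0.98  0.12]
[-0.49 -0.47  2.43  1.58  0.54 -0.34] [474. -56. 448.] z [ 0.94  0.08 -0.33] y [ 0.13 -0.98  0.12]
[-0.51 -0.18  2.6   2.17  0.71 -1.08] [476. -57. 334.] z [ 0.94  0.09 -0.33] y [ 0.14 -0.98  0.11]
13 -> [-0.52 -0.05  2.63  2.29  0.82 -1.26] [475. -60. 301.] z [ 0.94  0.1  -0.33] y [ 0.14 -0.98  0.11]
[-0.54  0.41  2.66  2.47  1.17 -1.64] [489. -68. 206.] z [ 0.93  0.11 -0.34] y [ 0.15 -0.98  0.11]
[-0.54  0.89  2.65  2.53  1.55 -1.93] [480. -63. 107.] z [ 0.93  0.11 -0.34] y [ 0.16 -0.98  0.11]
9 -> [-0.54  1.    2.64  2.53  1.63 -1.99] [475. -60.  82.] z [ 0.93  0.11 -0.34] y [ 0.16 -0.98  0.11]
[-36, 0, 0] [-11.3  -4.5 -33.9]
[-30, 0, -30] [-37.5  -7.4 -18.4]
[0, 0, -36] [-33.7  -4.4  11.8]
[0, 0, -25] [-23.4  -3.    8.2]
[30, 0, 0] [ 9.4  3.7 28.2]
```

>>> step_arm(
  motion=[
    {"claw": 0,"delta_pos": [0,0,0],"turn": 0.12},
    {"claw": 0,"delta_pos": [-33,0,-17],"turn": 0},
    {"claw": 0,"delta_pos": [-33,0,-17],"turn": 0},
    {"claw": 0,"delta_pos": [-33,0,-17],"turn": 0},
    {"claw": 0,"delta_pos": [-33,0,-17],"turn": 0},
    {"claw": 0,"delta_pos": [-33,0,-17],"turn": 0},
    {"claw": 0,"delta_pos": [-33,0,-17],"turn": 0},
    {"claw": 0,"delta_pos": [-33,0,-17],"turn": 0},
  ],
)

```text
clock: 10.57
eef_pos: [574.0, -42.3, 841.7]
tcp_rot: [3.097, -1.236, 0.13]
contact_force: [0.7, -0.5, -0.1]
opening: -0.001
grasp_force: 0.0
```

>>> step_arm(
  motion=[
    {"claw": 0,"delta_pos": [-33,0,-17],"turn": 0},
    {"claw": 0,"delta_pos": [-33,0,-17],"turn": 0},
    {"claw": 0,"delta_pos": [-33,0,-17],"turn": 0},
    {"claw": 0,"delta_pos": [-33,0,-17],"turn": 0},
    {"claw": 0,"delta_pos": [-34,0,12],"turn": 0},
    {"claw": 0,"delta_pos": [-34,0,12],"turn": 0},
    {"claw": 0,"delta_pos": [-34,0,12],"turn": 0},
    {"claw": 0,"delta_pos": [-34,0,12],"turn": 0},
  ],
)

```text
clock: 11.23
eef_pos: [468.3, -55.8, 595.2]
tcp_rot: [3.093, -1.236, 0.132]
contact_force: [0.2, 0.4, -0.0]
opening: 0.003
grasp_force: 0.0
```

```bash
python3 p3.py; python3 -c "
from h import *
shot('wrist','w1.png')"
```

```text
[-0.5  -0.6   2.17  1.    0.66  0.45] [468. -57. 596.] z [ 0.94  0.08 -0.33] y [ 0.09 -1.    0.02]
[[0.326, 0.043, 0.944], [0.086, -0.996, 0.016], [0.941, 0.076, -0.328]] [468.27029046 -55.83595588 595.17642286]
4 -> [-0.46 -0.6   1.88  0.72  0.82  0.82] [470. -50. 740.] z [ 0.94  0.08 -0.33] y [ 0.09 -1.    0.02]
[-0.47 -0.6   2.18  1.    0.62  0.45] [472. -54. 588.] z [ 0.94  0.08 -0.33] y [ 0.09 -1.    0.02]
[-0.48 -0.47  2.43  1.58  0.53 -0.23] [474. -56. 449.] z [ 0.94  0.08 -0.33] y [ 0.09 -1.    0.02]
[-0.5  -0.18  2.6   2.17  0.7  -0.96] [476. -57. 335.] z [ 0.94  0.09 -0.33] y [ 0.1  -0.99  0.01]
13 -> [-0.52 -0.05  2.63  2.29  0.81 -1.14] [475. -60. 302.] z [ 0.94  0.09 -0.33] y [ 0.1  -0.99  0.01]
[-0.53  0.4   2.66  2.48  1.16 -1.52] [489. -68. 207.] z [ 0.94  0.11 -0.34] y [ 0.11 -0.99  0.  ]
[-0.54  0.88  2.66  2.53  1.54 -1.81] [480. -63. 108.] z [ 0.93  0.11 -0.34] y [ 0.12 -0.99  0.  ]
10 -> [-0.54  1.01  2.64  2.53  1.64 -1.88] [475. -60.  80.] z [ 0.93  0.11 -0.34] y [ 0.12 -0.99  0.  ]
[-36, 0, 0] [-11.7  -3.1 -33.9]
[-30, 0, -30] [-38.1  -3.1 -18.4]
[0, 0, -36] [-34.   -0.6  11.8]
[0, 0, -25] [-23.6  -0.4   8.2]
[30, 0, 0] [ 9.8  2.6 28.2]
```

View pics/w1.png

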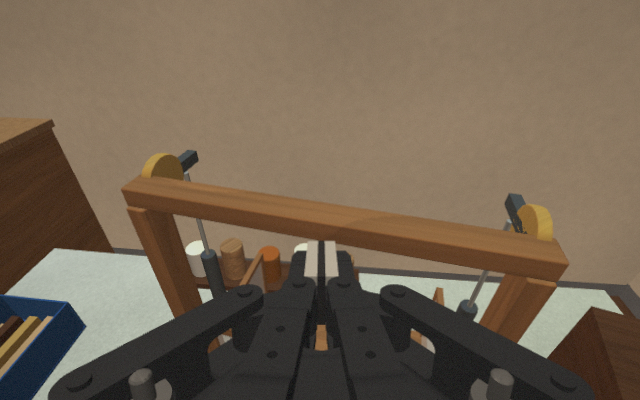

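The wrist view shows the booth straight ahead, with the cross bar from about (125,190) to (565,265) and the closed fingers in the middle. I'll continue down in front of it.

>>> step_arm(
  motion=[
    {"claw": 0,"delta_pos": [-34,0,12],"turn": 0},
    {"claw": 0,"delta_pos": [-34,0,12],"turn": 0},
    {"claw": 0,"delta_pos": [-34,0,12],"turn": 0},
    {"claw": 0,"delta_pos": [-34,0,12],"turn": 0},
    {"claw": 0,"delta_pos": [-34,0,12],"turn": 0},
    {"claw": 0,"delta_pos": [-34,0,12],"turn": 0},
  ],
)

```text
clock: 11.78
eef_pos: [471.1, -57.4, 399.4]
tcp_rot: [3.099, -1.237, 0.132]
contact_force: [1.3, 0.8, 0.7]
opening: 0.002
grasp_force: 0.0
```

```bash
python3 p3.py; python3 -c "
from h import *
shot('wrist','w2.png')"
```

```text
[-0.51 -0.38  2.51  1.83  0.58 -0.54] [471. -59. 400.] z [ 0.94  0.08 -0.33] y [ 0.09 -1.    0.01]
[[0.325, 0.043, 0.945], [0.092, -0.996, 0.014], [0.941, 0.082, -0.328]] [471.12594916 -57.4311998  399.36789818]
10 -> [-0.48 -0.59  1.88  0.76  0.83  0.79] [470. -50. 740.] z [ 0.94  0.09 -0.33] y [ 0.1  -1.    0.01]
[-0.49 -0.59  2.18  1.03  0.65  0.42] [472. -53. 588.] z [ 0.94  0.09 -0.33] y [ 0.1  -1.    0.01]
[-0.5  -0.46  2.43  1.59  0.56 -0.25] [474. -56. 446.] z [ 0.94  0.09 -0.33] y [ 0.1  -0.99  0.01]
[-0.52 -0.15  2.6   2.17  0.74 -0.98] [476. -58. 329.] z [ 0.94  0.1  -0.33] y [ 0.11 -0.99  0.01]
13 -> [-0.53 -0.04  2.63  2.27  0.83 -1.14] [475. -60. 300.] z [ 0.94  0.1  -0.33] y [ 0.11 -0.99  0.01]
[-0.55  0.42  2.66  2.46  1.18 -1.53] [488. -68. 204.] z [ 0.94  0.11 -0.34] y [ 0.12 -0.99  0.  ]
[-0.55  0.9   2.65  2.51  1.55 -1.82] [479. -62. 105.] z [ 0.93  0.12 -0.34] y [ 0.13 -0.99 -0.  ]
9 -> [-0.55  1.01  2.64  2.51  1.63 -1.88] [475. -60.  81.] z [ 0.93  0.12 -0.34] y [ 0.13 -0.99 -0.  ]
[-36, 0, 0] [-11.7  -3.3 -33.9]
[-30, 0, -30] [-38.1  -3.2 -18.4]
[0, 0, -36] [-34.   -0.5  11.8]
[0, 0, -25] [-23.6  -0.3   8.2]
[30, 0, 0] [ 9.8  2.8 28.2]
```

View pics/w2.png

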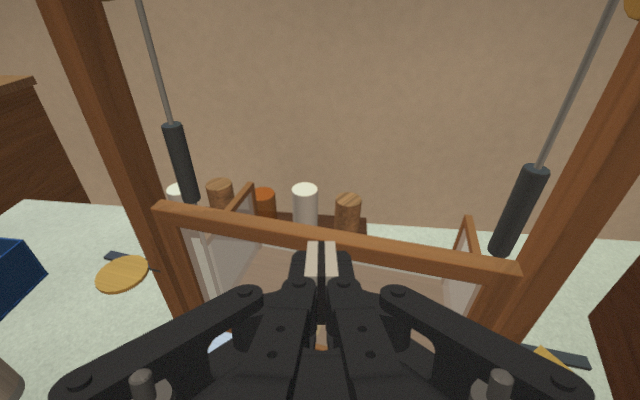

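w2 shows the disc at about (122,272), the sash's top rail from (150,205) to (520,272), and the diamond cut off by the fingers at about (550,358). Going lower.

>>> step_arm(
  motion=[
    {"claw": 0,"delta_pos": [-33,0,14],"turn": 0},
    {"claw": 0,"delta_pos": [-33,0,14],"turn": 0},
    {"claw": 0,"delta_pos": [-33,0,14],"turn": 0},
    {"claw": 0,"delta_pos": [-33,0,14],"turn": 0},
  ],
)

```text
clock: 12.17
eef_pos: [481.8, -54.7, 286.3]
tcp_rot: [3.122, -1.241, 0.123]
contact_force: [0.7, 0.7, -0.8]
opening: 0.001
grasp_force: 0.0
```

```bash
python3 -c "
from h import *
from m import *
s=sense();print(s['qpos'].round(2),s['eef_pos'],fk(s['qpos'])[1].as_matrix().T.round(3).tolist())
f=shot('wrist','w3.png')
print('diam pred',proj(f,[[513.3,-258.6,238],[582.3,179.4,237]]))"
```

```text
[-0.49  0.03  2.64  2.38  0.87 -1.24] [481.80343461 -54.65215345 286.32665719] [[0.321, 0.04, 0.946], [0.104, -0.995, 0.006], [0.941, 0.096, -0.324]]
diam pred [[648.67640733 306.02133048]
 [ 78.30897908 199.71261427]]
```

View pics/w3.png

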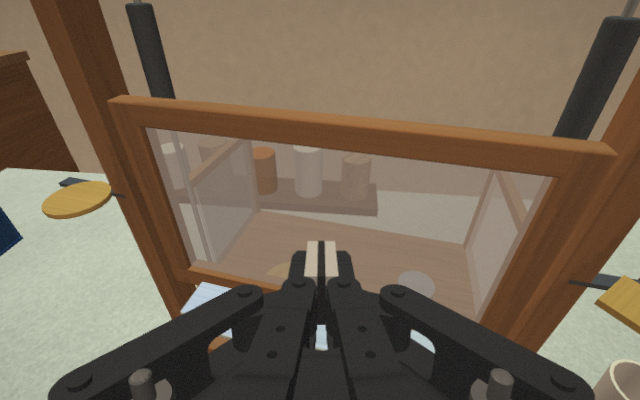

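Run:
```python
from h import *
ft,f3,f2=load("top0.png"),load("w3.png"),load("w2.png")
yaw=-.156; ex=np.array([np.cos(yaw),np.sin(yaw)]); ey=np.array([-ex[1],ex[0]]); o=np.array([579.4,-44.6])
B=lambda x,y,z:[*(o+x*ex+y*ey),z]
hsv=cv2.cvtColor(f3["img"],cv2.COLOR_RGB2HSV); m=((hsv[...,0]>14)&(hsv[...,0]<28)&(hsv[...,1]>110)&(hsv[...,2]>90))
m[:, :560]=0; m[:250]=0
ys,xs=np.nonzero(m); print("left",xs.min(),ys[xs==xs.min()].mean(),"top",ys.min(),xs[ys==ys.min()].mean(),"right edge ys",ys[xs==639].min() if (xs==639).any() else None,ys[xs==639].max() if (xs==639).any() else None)
for z in(230,235,240,245):
    P=[B(-32+dx,-222+dy,z) for dx,dy in((0,28.3),(28.3,0),(-28.3,0))]
    print(z,"w3 left,far,near",proj(f3,P).round(1).tolist())
for z in(225,235,245): print("top0 tips L,F,N,R",z,((proj(ft,[B(-32+dx,-222+dy,z) for dx,dy in((0,28.3),(28.3,0),(-28.3,0),(0,-28.3))])-[230,140])*3.3).round().tolist())
for h in(40,60,80,100):
    print(h,"w3 lip L back,front",proj(f3,[B(-9,135,42+h),B(-51,135,42+h),B(-59,135,36+h)]).round().tolist(),"rail L",proj(f3,[B(-9,149,26+h),B(-9,149,190+h)]).round().tolist(), "R",proj(f3,[B(-9,-149,24+h),B(-9,-149,190+h)]).round().tolist())
```

```text
left 561 285.0 top 252 571.0 right edge ys 284 333
230 w3 left,far,near [[593.4, 305.0], [620.2, 280.5], [667.6, 355.0]]
235 w3 left,far,near [[597.4, 300.2], [624.2, 275.8], [673.3, 350.3]]
240 w3 left,far,near [[601.5, 295.2], [628.3, 270.9], [679.2, 345.4]]
245 w3 left,far,near [[605.7, 290.1], [632.5, 265.8], [685.3, 340.4]]
top0 tips L,F,N,R 225 [[594.0, 284.0], [635.0, 255.0], [625.0, 327.0], [666.0, 297.0]]
top0 tips L,F,N,R 235 [[597.0, 283.0], [638.0, 253.0], [628.0, 326.0], [670.0, 296.0]]
top0 tips L,F,N,R 245 [[600.0, 282.0], [642.0, 252.0], [632.0, 325.0], [674.0, 295.0]]
40 w3 lip L back,front [[209.0, 306.0], [189.0, 337.0], [186.0, 346.0]] rail L [[202.0, 311.0], [163.0, 204.0]] R [[454.0, 376.0], [513.0, 267.0]]
60 w3 lip L back,front [[206.0, 295.0], [184.0, 326.0], [181.0, 336.0]] rail L [[198.0, 301.0], [157.0, 186.0]] R [[459.0, 366.0], [523.0, 247.0]]
80 w3 lip L back,front [[202.0, 284.0], [179.0, 315.0], [176.0, 325.0]] rail L [[194.0, 290.0], [150.0, 166.0]] R [[465.0, 356.0], [535.0, 225.0]]
100 w3 lip L back,front [[198.0, 272.0], [174.0, 303.0], [170.0, 313.0]] rail L [[190.0, 279.0], [143.0, 145.0]] R [[471.0, 345.0], [548.0, 200.0]]
```

Run:
```python
from h import *
f3=load("w3.png"); im=f3["img"].astype(int)
m=((im[...,2]-im[...,0])>5)&(im.sum(2)>330)
m=m[250:345,165:260]; 
for r in range(20,95,3): 
    xs=np.nonzero(m[r])[0]; print(250+r,(xs.min()+165,xs.max()+165,len(xs)) if len(xs) else None)
s=im[240:345:3,214]; print(s.tolist())
```

```text
270 None
273 None
276 None
279 None
282 (np.int64(202), np.int64(204), 3)
285 (np.int64(200), np.int64(217), 18)
288 (np.int64(197), np.int64(230), 34)
291 (np.int64(195), np.int64(227), 33)
294 (np.int64(193), np.int64(221), 29)
297 (np.int64(191), np.int64(215), 25)
300 (np.int64(189), np.int64(209), 21)
303 (np.int64(186), np.int64(203), 18)
306 (np.int64(184), np.int64(197), 14)
309 (np.int64(182), np.int64(192), 11)
312 (np.int64(184), np.int64(186), 3)
315 None
318 None
321 None
324 None
327 None
330 (np.int64(227), np.int64(231), 5)
333 (np.int64(222), np.int64(231), 10)
336 (np.int64(231), np.int64(231), 1)
339 None
342 None
[[138, 129, 118], [136, 126, 115], [136, 125, 117], [139, 129, 117], [140, 129, 117], [145, 133, 121], [146, 135, 124], [147, 135, 123], [145, 122, 102], [145, 123, 102], [148, 118, 92], [147, 106, 67], [114, 77, 47], [102, 66, 42], [102, 66, 41], [181, 197, 206], [187, 203, 214], [191, 206, 216], [188, 203, 215], [180, 195, 207], [49, 49, 46], [55, 54, 51], [52, 50, 47], [54, 50, 48], [50, 50, 47], [53, 51, 50], [57, 55, 53], [53, 51, 49], [50, 49, 48], [37, 36, 35], [27, 24, 25], [25, 28, 22], [35, 34, 32], [126, 92, 64], [142, 103, 70]]
```

Two views agree that the sash starts near 0.085 (lip underside about 115 mm) and the diamond stands at about z 236. The disc reprojects exactly where predicted. Now I'll descend in front of the lip to below its underside.

>>> step_arm(
  motion=[
    {"claw": 0,"delta_pos": [-24.5,0,8],"turn": 0},
    {"claw": 0,"delta_pos": [-24.5,0,8],"turn": 0},
    {"claw": 0,"delta_pos": [-24.5,0,8],"turn": 0},
    {"claw": 0,"delta_pos": [-24.5,0,8],"turn": 0},
  ],
)

```text
clock: 12.55
eef_pos: [497.0, -63.3, 187.4]
tcp_rot: [-3.137, -1.234, 0.111]
contact_force: [1.4, -0.5, 0.4]
opening: -0.0
grasp_force: 0.0
```

```bash
cat > st.py <<'E'
from m import *
from rig import *
s=sense(); R=Ro.from_euler('xyz',s['tcp_rot']).as_matrix(); print(s['qpos'].round(2),s['qvel'].round(2),s['eef_pos'].round(1)); print(R.T.round(3).tolist(),s['contact_force'].round(1))
yaw=-.156; ex=np.array([np.cos(yaw),np.sin(yaw),0]); ey=np.array([-ex[1],ex[0],0]); o=np.array([579.4,-44.6,0])
for n,d in(("tcp",[0,0,0]),("tip+x",[11,0,8]),("tip-x",[-11,0,8])): p=s['eef_pos']+R@np.array(d)-o; print(n,(p@ex).round(1),(p@ey).round(1),p[2].round(1))
for n,w in(("down10",[0,0,-10]),("in10",10*ex),("left10",10*ey)): print(n,(np.array(w)@R).round(1))
E
python3 st.py
```

```text
[-0.51  0.5   2.65  2.52  1.25 -1.58] [-0.04  1.5  -0.    0.28  1.21 -0.92] [497.  -63.3 187.4]
[[0.328, 0.037, 0.944], [0.116, -0.993, -0.002], [0.938, 0.11, -0.33]] [ 1.4 -0.5  0.4]
tcp -78.5 -31.2 187.4
tip+x -67.7 -28.2 195.1
tip-x -74.7 -30.2 174.4
down10 [-9.4  0.   3.3]
in10 [3.2 2.7 9.1]
left10 [ 0.9 -9.6  2.5]
```

>>> step_arm(
  motion=[
    {"claw": 0,"delta_pos": [-14,-2,-4],"turn": 0},
    {"claw": 0,"delta_pos": [-14,-2,-4],"turn": 0},
    {"claw": 0,"delta_pos": [-14,-2,-4],"turn": 0},
  ],
)

```text
clock: 12.8
eef_pos: [486.8, -69.5, 149.5]
tcp_rot: [-3.119, -1.23, 0.105]
contact_force: [-0.4, -0.4, 0.5]
opening: -0.001
grasp_force: 0.0
```

```bash
python3 st.py
```

```text
[-0.57  0.68  2.65  2.47  1.38 -1.69] [-0.27  0.72 -0.   -0.2   0.55 -0.49] [486.8 -69.5 149.5]
[[0.332, 0.035, 0.942], [0.127, -0.992, -0.008], [0.935, 0.122, -0.334]] [-0.4 -0.4  0.5]
tcp -87.6 -39.0 149.5
tip+x -76.8 -35.9 157.2
tip-x -83.9 -37.8 136.5
down10 [-9.4  0.1  3.3]
in10 [3.2 2.8 9. ]
left10 [ 0.9 -9.6  2.7]
```

>>> step_arm(
  motion=[
    {"claw": 0,"delta_pos": [-14.5,-3,3],"turn": 0},
    {"claw": 0,"delta_pos": [-14.5,-3,3],"turn": 0},
    {"claw": 0,"delta_pos": [-14.5,-3,3],"turn": 0},
    {"claw": 0,"delta_pos": [-14.5,-3,4],"turn": 0},
    {"claw": 0,"delta_pos": [-14.5,-3,4],"turn": 0},
  ],
)

```text
clock: 13.22
eef_pos: [477.2, -55.8, 75.5]
tcp_rot: [-3.115, -1.232, 0.101]
contact_force: [-0.3, 0.2, 0.1]
opening: 0.003
grasp_force: 0.0
```

```bash
python3 st.py; python3 -c "
from h import *
shot('wrist','w4.png')"
```

```text
[-0.54  1.03  2.63  2.51  1.65 -1.88] [ 0.11  0.78 -0.12  0.07  0.57 -0.35] [477.2 -55.8  75.5]
[[0.33, 0.033, 0.943], [0.126, -0.992, -0.009], [0.935, 0.122, -0.332]] [-0.3  0.2  0.1]
tcp -99.2 -26.9 75.5
tip+x -88.5 -23.9 83.2
tip-x -95.5 -25.7 62.5
down10 [-9.4  0.1  3.3]
in10 [3.2 2.8 9.1]
left10 [ 0.8 -9.6  2.7]
```

View pics/w4.png

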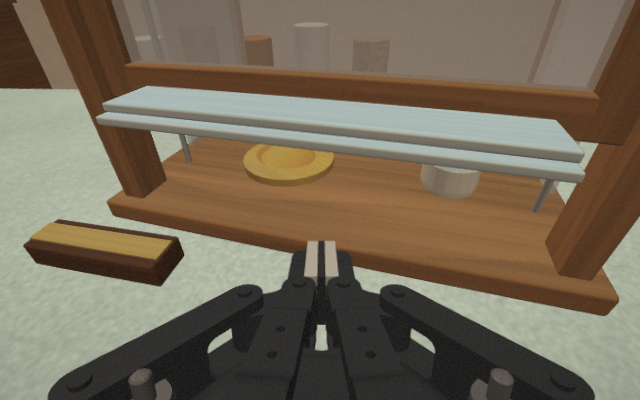

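w4 shows the lip just ahead, with its front lower corners at about (100,124) and (581,179). The closed fingertips at (320,245) are below and in front of it, and the space beneath the middle is free.

Run:
```python
from h import *
f=load("w4.png")
yaw=-.156; ex=np.array([np.cos(yaw),np.sin(yaw)]); ey=np.array([-ex[1],ex[0]]); o=np.array([579.4,-44.6])
B=lambda x,y,z:[*(o+x*ex+y*ey),z]
for h in(75,85,95): print(h,proj(f,[B(-59,135,30+h),B(-59,-135,30+h),B(-51,135,42+h),B(-51,-135,42+h),B(-9,135,42+h),B(-9,-135,42+h)]).round().tolist())
```

```text
75 [[102.0, 140.0], [570.0, 204.0], [104.0, 118.0], [576.0, 173.0], [149.0, 98.0], [549.0, 136.0]]
85 [[95.0, 126.0], [581.0, 186.0], [98.0, 103.0], [587.0, 153.0], [145.0, 85.0], [556.0, 119.0]]
95 [[89.0, 111.0], [592.0, 166.0], [91.0, 87.0], [598.0, 132.0], [140.0, 71.0], [564.0, 101.0]]
```

>>> step_arm(
  motion=[
    {"claw": 0,"delta_pos": [4,3.4,11],"turn": 0},
    {"claw": 0,"delta_pos": [4,3.4,11],"turn": 0},
    {"claw": 0,"delta_pos": [4,3.4,11],"turn": 0},
    {"claw": 0,"delta_pos": [4,3.4,11],"turn": 0},
  ],
)

```text
clock: 13.6
eef_pos: [525.7, -63.6, 76.8]
tcp_rot: [-3.118, -1.23, 0.104]
contact_force: [0.1, -0.0, -0.9]
opening: -0.004
grasp_force: 0.0
```

```bash
python3 st.py
```

```text
[-0.46  0.92  2.55  2.59  1.51 -1.74] [ 0.19 -0.26 -0.26  0.17 -0.4   0.32] [525.7 -63.6  76.8]
[[0.332, 0.035, 0.943], [0.126, -0.992, -0.008], [0.935, 0.121, -0.334]] [ 0.1 -0.  -0.9]
tcp -50.1 -27.1 76.8
tip+x -39.3 -24.1 84.5
tip-x -46.4 -25.9 63.8
down10 [-9.4  0.1  3.3]
in10 [3.2 2.8 9. ]
left10 [ 0.9 -9.6  2.6]
```

Fingertips are 20 mm inside the lip's front edge and clear below it. Lifting gently.

>>> step_arm(
  motion=[
    {"claw": 0,"delta_pos": [9.4,0,-3.3],"turn": 0},
    {"claw": 0,"delta_pos": [9.4,0,-3.3],"turn": 0},
    {"claw": 0,"delta_pos": [4.7,0,-1.7],"turn": 0},
    {"claw": 0,"delta_pos": [4.7,0,-1.7],"turn": 0},
    {"claw": 0,"delta_pos": [4.7,0,-1.7],"turn": 0},
    {"claw": 0,"delta_pos": [4.7,0,-1.7],"turn": 0},
  ],
)

```text
clock: 14.1
eef_pos: [523.2, -64.1, 114.9]
tcp_rot: [-3.132, -1.225, 0.114]
contact_force: [-0.3, 1.3, -4.3]
opening: 0.003
grasp_force: 1.5
```

```bash
python3 st.py; python3 -c "
from h import *
shot('wrist','w5.png')"
```

```text
[-0.46  0.78  2.58  2.59  1.41 -1.69] [ 0.   -0.22  0.04 -0.01 -0.16  0.09] [523.2 -64.1 114.9]
[[0.337, 0.039, 0.941], [0.124, -0.992, -0.003], [0.933, 0.117, -0.339]] [-0.3  1.3 -4.3]
tcp -52.5 -28.0 114.9
tip+x -41.7 -24.9 122.6
tip-x -48.9 -26.9 101.9
down10 [-9.4  0.   3.4]
in10 [3.3 2.8 9. ]
left10 [ 0.9 -9.6  2.6]
```

Contact with about 4 N downward, so the sash is moving with the fingers. Continuing.

>>> step_arm(
  motion=[
    {"claw": 0,"delta_pos": [7.5,0,-2.6],"turn": 0},
    {"claw": 0,"delta_pos": [7.5,0,-2.6],"turn": 0},
    {"claw": 0,"delta_pos": [7.5,0,-2.6],"turn": 0},
    {"claw": 0,"delta_pos": [7.5,0,-2.6],"turn": 0},
    {"claw": 0,"delta_pos": [7.5,0,-2.6],"turn": 0},
    {"claw": 0,"delta_pos": [7.5,0,-2.6],"turn": 0},
    {"claw": 0,"delta_pos": [7.5,0,-2.6],"turn": 0},
    {"claw": 0,"delta_pos": [7.5,0,-2.6],"turn": 0},
  ],
)

```text
clock: 14.82
eef_pos: [523.0, -64.0, 177.3]
tcp_rot: [-3.13, -1.222, 0.112]
contact_force: [-1.8, -0.5, -3.8]
opening: -0.0
grasp_force: 2.0
```

```bash
python3 st.py
python3 - <<'E'
from h import *
for n in("wrist","scene","top"): shot(n,n[0]+'6.png')
im=cv2.imread("pics/w6.png")
f=load("w6.png")
yaw=-.156; ex=np.array([np.cos(yaw),np.sin(yaw)]); ey=np.array([-ex[1],ex[0]]); o=np.array([579.4,-44.6])
B=lambda x,y,z:[*(o+x*ex+y*ey),z]
for h in(155,165,175): print(h,proj(f,[B(-59,135,30+h),B(-59,-135,30+h),B(-51,135,42+h),B(-51,-135,42+h),B(-9,135,42+h),B(-9,-135,42+h)]).round().tolist())
for z in(230,240): print("diamond top",z,proj(f,[B(-32+dx,-222+dy,z+2.5) for dx,dy in((0,28.3),(28.3,0),(-28.3,0),(0,-28.3))]).round().tolist())
E
```

```text
[-0.46  0.52  2.6   2.55  1.2  -1.55] [ 0.   -0.41  0.01 -0.08 -0.33  0.24] [523.  -64.  177.3]
[[0.34, 0.038, 0.94], [0.123, -0.992, -0.004], [0.933, 0.117, -0.342]] [-1.8 -0.5 -3.8]
tcp -52.7 -28.0 177.3
tip+x -41.9 -24.9 184.9
tip-x -49.1 -26.9 164.2
down10 [-9.4  0.   3.4]
in10 [3.3 2.8 9. ]
left10 [ 0.9 -9.6  2.6]
155 [[50.0, 206.0], [581.0, 320.0], [52.0, 181.0], [589.0, 284.0], [109.0, 149.0], [556.0, 217.0]]
165 [[41.0, 192.0], [595.0, 304.0], [43.0, 166.0], [603.0, 266.0], [103.0, 136.0], [565.0, 200.0]]
175 [[31.0, 177.0], [610.0, 286.0], [34.0, 151.0], [619.0, 246.0], [97.0, 121.0], [575.0, 182.0]]
diamond top 230 [[808.0, 205.0], [825.0, 175.0], [988.0, 282.0], [980.0, 233.0]]
diamond top 240 [[833.0, 181.0], [847.0, 153.0], [1017.0, 255.0], [1004.0, 209.0]]
```

View pics/w6.png

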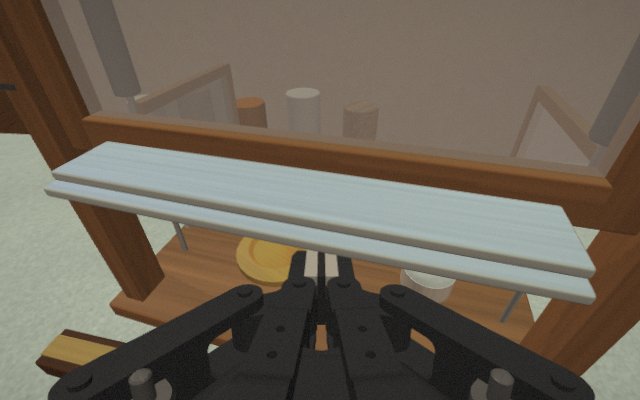

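Lip edges in w6 fit a sash height of about 0.161–0.162 (lower strip corners near (46,195) and (591,298)), which matches the fingertip geometry. Now I'll refine the diamond's height numerically from several frames.

Run:
```python
from h import *
f3=load("w3.png"); im=f3["img"]
print("wood",im[300,560],"gold",im[303,628],"disc",im[199,78])
hsv=cv2.cvtColor(im,cv2.COLOR_RGB2HSV)
for n,p in(("wood",(300,560)),("gold",(303,628)),("disc",(199,78))): print(n,hsv[p])
def mask(f,hl=17,hh=30):
    h=cv2.cvtColor(cv2.GaussianBlur(f["img"],(3,3),0),cv2.COLOR_RGB2HSV); return ((h[...,0]>=hl)&(h[...,0]<=hh)&(h[...,1]>90)&(h[...,2]>80)).astype(np.uint8)
yaw=-.156; ex=np.array([np.cos(yaw),np.sin(yaw)]); ey=np.array([-ex[1],ex[0]]); o=np.array([579.4,-44.6])
B=lambda x,y,z:[*(o+x*ex+y*ey),z]
def blob(f,c,rad):
    m=mask(f); n,l,st,ce=cv2.connectedComponentsWithStats(m); best=None
    for i in range(1,n):
        d=np.linalg.norm(ce[i]-c)
        if st[i,4]>8 and d<rad: print("  blob",st[i].tolist(),ce[i].round(1))
    return m
for fn in("w3.png","w2.png","top0.png","t6.png","scene0.png","s6.png"):
    f=load(fn); print(fn)
    for y,nm in((-222,"diamond"),(222,"disc")):
        c=proj(f,B(-32,y,237))[0]; print(nm,c.round(1)); blob(f,np.clip(c,0,[639,399]),35)
```

```text
wood [95 63 41] gold [166 139  70] disc [190 157  85]
wood [ 12 145  95]
gold [ 22 147 166]
disc [ 21 141 190]
w3.png
diamond [648.2 307.1]
  blob [595, 275, 45, 58, 1523] [622.9 301.7]
disc [ 78.  199.7]
  blob [42, 181, 70, 38, 1866] [ 76.7 199.3]
w2.png
diamond [550.9 373.9]
  blob [534, 346, 37, 25, 253] [549.2 356.4]
disc [122.1 274.2]
  blob [95, 255, 54, 39, 1513] [121.4 274. ]
top0.png
diamond [422.1 227.6]
  blob [413, 218, 20, 19, 220] [422.5 227.1]
disc [250.  197.2]
  blob [241, 187, 20, 21, 336] [250.7 196.9]
t6.png
diamond [422.1 227.6]
  blob [413, 218, 20, 19, 221] [422.5 227.1]
disc [250.  197.2]
  blob [241, 187, 20, 21, 334] [250.7 196.9]
scene0.png
diamond [230.2 175.1]
disc [388.9 198.6]
  blob [380, 190, 19, 17, 265] [389.1 198.2]
  blob [376, 216, 7, 7, 45] [379.1 219.1]
s6.png
diamond [230.2 175.1]
  blob [229, 171, 4, 11, 16] [230.1 176.3]
  blob [222, 173, 7, 11, 39] [225.6 177.3]
disc [388.9 198.6]
  blob [380, 190, 19, 17, 266] [389.1 198.2]
  blob [376, 216, 7, 7, 46] [379.1 219.1]
```

Run:
```python
from h import *
from scipy.optimize import least_squares
F={n:load(n+".png") for n in("w3","w2","t6","s6","w6")}
def corners(c,yaw=-.156):
    ex=np.array([np.cos(yaw),np.sin(yaw),0]);ey=np.array([-ex[1],ex[0],0]); return [c+28.3*v for v in(ey,ex,-ex,-ey)]
def res(c):
    w3=proj(F["w3"],corners(c));w2=proj(F["w2"],corners(c));t=proj(F["t6"],corners(c));s=proj(F["s6"],corners(c))
    return np.array([w3[0,0]-595,w3[1,1]-275,w2[0,0]-534,w2[1,1]-346,*(2*(proj(F["t6"],c)[0]-[422.5,227.1])),s[3,0]-222,s[:,1].mean()-178])
for drop in(None,[2,3],[6,7],[0,1]):
    m=np.ones(8);m[drop or []]=0
    r=least_squares(lambda c:m*res(c),[513,-258,238]); print(drop,r.x.round(1),res(r.x).round(1))
# disc likewise by centroids
D=lambda c:np.concatenate([proj(F[n],c)[0]-p for n,p in(("w3",(76.9,199.4)),("w2",(121.4,274)),("t6",(250.6,196.9)),("s6",(389.1,198.2)))])
r=least_squares(D,[582,179,237]);print("disc",r.x.round(1),D(r.x).round(1))
# lip top height in w6: corners seen
yaw=-.156; ex=np.array([np.cos(yaw),np.sin(yaw)]); ey=np.array([-ex[1],ex[0]]); o=np.array([579.4,-44.6])
obs=[((-51,135,42),(54,174)),((-51,-135,42),(590,267)),((-9,135,42),(107,142)),((-9,-135,42),(565,206)),((-59,135,30),(46,195)),((-59,-135,30),(591,298))]
L=lambda p:np.concatenate([proj(F["w6"],[*(o+[p[1],p[2]]+q[0]*ex+q[1]*ey),q[2]+p[0]])[0]-u for q,u in obs])
r=least_squares(L,[160,0,0]);print("sash",r.x.round(1),L(r.x).round(1))
```

```text
None [ 517.  -266.3  230.6] [  6.9   1.6 -13.5  -1.1   3.7  -1.3  -3.9  -0.6]
[2, 3] [ 515.9 -260.   232.7] [ -0.    0.2 -19.   -1.7  -0.7  -0.7  -1.7  -1.3]
[6, 7] [ 518.  -267.6  229.4] [  7.1   1.9 -13.   -1.2   4.5  -1.9  -4.3  -0. ]
[0, 1] [ 510.9 -266.7  240.7] [21.9 -1.4 -5.6 -0.7  6.2  2.8 -4.4 -4.4]
disc [581.6 179.6 238. ] [ 0.1 -0.1  0.1  0.1 -0.7  0.5 -0.1 -0. ]
sash [161.    2.8  -0.8] [-2.3 -4.   5.4  0.4  2.1 -2.7 -4.7 -2.7  3.5 -0.4 -3.6  6.1]
```

>>> step_arm(
  motion=[
    {"claw": 0,"delta_pos": [6,0,-2.1],"turn": 0},
    {"claw": 0,"delta_pos": [6,0,-2.1],"turn": 0},
    {"claw": 0,"delta_pos": [4.7,0,-1.7],"turn": 0},
    {"claw": 0,"delta_pos": [0,0,0],"turn": 0},
    {"claw": 0,"delta_pos": [0,0,0],"turn": 0},
  ],
)

```text
clock: 15.38
eef_pos: [523.7, -64.2, 195.5]
tcp_rot: [-3.136, -1.225, 0.118]
contact_force: [-0.3, 0.8, -0.7]
opening: 0.003
grasp_force: 0.2
```

```bash
python3 st.py; python3 -c "
from h import *
shot('wrist','w7.png')"
```

```text
[-0.46  0.45  2.6   2.53  1.14 -1.51] [ 0.    0.01 -0.    0.    0.01 -0.  ] [523.7 -64.2 195.5]
[[0.337, 0.04, 0.941], [0.123, -0.992, -0.002], [0.934, 0.116, -0.339]] [-0.3  0.8 -0.7]
tcp -51.9 -28.0 195.5
tip+x -41.1 -24.9 203.1
tip-x -48.3 -26.9 182.5
down10 [-9.4  0.   3.4]
in10 [3.3 2.8 9. ]
left10 [ 0.9 -9.6  2.6]
```

>>> step_arm(
  motion=[
    {"claw": 0,"delta_pos": [-9.4,0,3.4],"turn": 0},
    {"claw": 0,"delta_pos": [-9.4,0,3.4],"turn": 0},
    {"claw": 0,"delta_pos": [-5,-4,-13.5],"turn": 0},
    {"claw": 0,"delta_pos": [-5,-4,-13.5],"turn": 0},
    {"claw": 0,"delta_pos": [-5,-4,-13.5],"turn": 0},
    {"claw": 0,"delta_pos": [0,0,0],"turn": 0},
  ],
)

```text
clock: 15.93
eef_pos: [489.0, -63.9, 174.2]
tcp_rot: [-3.126, -1.221, 0.114]
contact_force: [-0.8, -0.3, 0.1]
opening: -0.001
grasp_force: 0.0
```

```bash
python3 st.py
```

```text
[-0.54  0.55  2.66  2.48  1.27 -1.61] [ 0.03 -0.01 -0.01  0.06 -0.01  0.01] [489.  -63.9 174.2]
[[0.34, 0.039, 0.939], [0.128, -0.992, -0.005], [0.931, 0.122, -0.343]] [-0.8 -0.3  0.1]
tcp -86.3 -33.1 174.2
tip+x -75.4 -29.9 181.8
tip-x -82.7 -32.0 161.1
down10 [-9.4  0.1  3.4]
in10 [3.3 2.8 9. ]
left10 [ 0.9 -9.6  2.7]
```

>>> step_arm(
  motion=[
    {"claw": 0,"delta_pos": [5,24,-10],"turn": 0},
    {"claw": 0,"delta_pos": [5,24,-10],"turn": 0},
    {"claw": 0,"delta_pos": [5,24,-10],"turn": 0},
    {"claw": 0,"delta_pos": [5,24,-10],"turn": 0},
    {"claw": 0,"delta_pos": [5,24,-10],"turn": 0},
    {"claw": 0,"delta_pos": [0,0,0],"turn": 0},
    {"claw": 0,"delta_pos": [0,0,0],"turn": 0},
  ],
)

```text
clock: 16.52
eef_pos: [467.1, -189.6, 215.7]
tcp_rot: [-3.135, -1.224, 0.12]
contact_force: [0.2, 1.4, -0.3]
opening: 0.001
grasp_force: 0.0
```

```bash
python3 st.py
python3 - <<'E'
from h import *
for n in("wrist","scene","top"): f=shot(n,n[0]+'8.png')
f=load("w8.png")
yaw=-.15; ex=np.array([np.cos(yaw),np.sin(yaw)]); ey=np.array([-ex[1],ex[0]]); o=np.array([580.5,-45])
B=lambda x,y,z:[*(o+x*ex+y*ey),z]
c=[(0,28.3),(28.3,0),(-28.3,0),(0,-28.3)]
for z in(230,240): print(z,proj(f,[B(-32+a,-222+b,z) for a,b in c]).round(1).tolist())
print("lip R h=180",proj(f,[B(-59,-135,210),B(-51,-135,222),B(-9,-135,222)]).round(1).tolist())
h=cv2.cvtColor(f["img"],cv2.COLOR_RGB2HSV); m=((h[...,0]>=17)&(h[...,0]<=30)&(h[...,1]>90)&(h[...,2]>80)).astype(np.uint8)
n,l,st,ce=cv2.connectedComponentsWithStats(m)
for i in range(1,n):
    if st[i,4]>100:
        ys,xs=np.nonzero(l==i); print(st[i],"L",xs.min(),ys[xs==xs.min()].mean(),"R",xs.max(),ys[xs==xs.max()].mean(),"T",xs[ys==ys.min()].mean(),ys.min(),"B",xs[ys==ys.max()].mean(),ys.max())
E
```

```text
[-0.98  0.38  2.51  1.93  1.12 -1.31] [ 0.04  0.02  0.04  0.01  0.   -0.02] [ 467.1 -189.6  215.7]
[[0.338, 0.041, 0.94], [0.126, -0.992, -0.002], [0.933, 0.119, -0.34]] [ 0.2  1.4 -0.3]
tcp -88.4 -160.7 215.7
tip+x -77.6 -157.6 223.3
tip-x -84.8 -159.6 202.6
down10 [-9.4  0.   3.4]
in10 [3.3 2.8 9. ]
left10 [ 0.9 -9.6  2.6]
230 [[403.4, 186.9], [451.7, 169.7], [458.0, 226.3], [508.8, 202.5]]
240 [[406.1, 172.1], [455.6, 155.6], [463.5, 210.3], [515.5, 187.2]]
lip R h=180 [[294.2, 224.6], [297.7, 200.6], [317.7, 166.2]]
[ 405  164  108   63 3718] L 405 186.0 R 512 196.5 T 454.5 164 B 459.0 226
[ 169  211   72   51 2805] L 169 240.0 R 240 228.5 T 215.0 211 B 196.5 261
[   6  295   97   34 1592] L 6 308.5 R 102 313.0 T 23.0 295 B 87.5 328
```

Run:
```python
from h import *
from scipy.optimize import least_squares
F={n:load(n+".png") for n in("w3","t8","w8","s8")}
def cor(c,yaw,dz): 
    ex=np.array([np.cos(yaw),np.sin(yaw),0]);ey=np.array([-ex[1],ex[0],0]); c=c+[0,0,dz]; return np.array([c+28.3*v for v in(ey,ex,-ex,-ey)])
def res(p):
    c=np.array(p[:3]);u=cor(c,p[3],2.5);l=cor(c,p[3],-2.5);m=cor(c,p[3],0)
    a=proj(F["w8"],u);b=proj(F["w8"],l);w=proj(F["w8"],m);t=proj(F["t8"],[u[0]*.25+u[1]*.25+u[2]*.25+u[3]*.25])[0];w3=proj(F["w3"],u)
    return np.array([w[0,0]-404.5,w[0,1]-186,w[3,0]-512.5,w[3,1]-196.5,a[1,0]-454.5,a[1,1]-163.7,b[2,0]-459,b[2,1]-226.5,*(2*(t-[422.5,227.1])),w3[0,0]-594.7,w3[1,1]-274.7])
r=least_squares(res,[515,-260,232,-.15]);print("diamond mid",r.x.round(2),res(r.x).round(1))
im=F["w8"]["img"].astype(int)
m=((im[...,2]-im[...,0])>5)&(im.sum(2)>330)
for y in range(130,240,4):
    xs=np.nonzero(m[y,100:400])[0]; print(y,(xs.min()+100,xs.max()+100,len(xs)) if len(xs) else None,end=" ")
print()
for x in(150,200,250,285):
    g=im[100:240,x].sum(1); d=np.diff(g); k=np.argsort(-abs(d))[:7]; print(x,sorted((int(i)+100,int(d[i])) for i in k))
```

```text
diamond mid [ 5.1625e+02 -2.6041e+02  2.3171e+02 -1.4000e-01] [ 0.4 -1.8 -1.8  2.7 -0.7 -0.3  0.3  0.5 -0.2 -1.   2.  -1.3]
130 None 134 None 138 (np.int64(100), np.int64(112), 9) 142 (np.int64(100), np.int64(139), 40) 146 (np.int64(100), np.int64(167), 68) 150 (np.int64(100), np.int64(194), 95) 154 (np.int64(100), np.int64(221), 122) 158 (np.int64(100), np.int64(249), 150) 162 (np.int64(100), np.int64(277), 178) 166 (np.int64(102), np.int64(305), 204) 170 (np.int64(126), np.int64(313), 188) 174 (np.int64(100), np.int64(311), 169) 178 (np.int64(100), np.int64(308), 165) 182 (np.int64(113), np.int64(306), 149) 186 (np.int64(135), np.int64(304), 124) 190 (np.int64(157), np.int64(301), 98) 194 (np.int64(179), np.int64(299), 74) 198 (np.int64(201), np.int64(297), 48) 202 (np.int64(223), np.int64(264), 42) 206 (np.int64(244), np.int64(286), 43) 210 (np.int64(265), np.int64(295), 31) 214 (np.int64(288), np.int64(308), 6) 218 (np.int64(301), np.int64(313), 3) 222 (np.int64(301), np.int64(301), 1) 226 (np.int64(297), np.int64(331), 11) 230 (np.int64(300), np.int64(327), 15) 234 (np.int64(311), np.int64(317), 4) 238 None 
150 [(142, 88), (143, 270), (175, -59), (176, -91), (181, 122), (190, -76), (191, -75)]
200 [(149, 179), (150, 189), (184, -82), (189, 71), (190, 110), (199, -62), (200, -80)]
250 [(156, 161), (157, 145), (192, -59), (193, -90), (198, 98), (199, 107), (209, -72)]
285 [(161, 176), (162, 143), (199, -71), (204, 65), (205, 117), (215, -66), (216, -77)]
```

Diamond middle z = 231.7. In the same frame the lip gives a sash height of 0.1795, so its top is at 221.5 and about 10 mm is still to go. Re-engaging along the reverse path.

>>> step_arm(
  motion=[
    {"claw": 0,"delta_pos": [-5,-24,10],"turn": 0},
    {"claw": 0,"delta_pos": [-5,-24,10],"turn": 0},
    {"claw": 0,"delta_pos": [-5,-24,10],"turn": 0},
    {"claw": 0,"delta_pos": [-5,-24,10],"turn": 0},
    {"claw": 0,"delta_pos": [-5,-24,10],"turn": 0},
    {"claw": 0,"delta_pos": [0,0,0],"turn": 0},
    {"claw": 0,"delta_pos": [0,0,0],"turn": 0},
  ],
)

```text
clock: 17.25
eef_pos: [489.1, -59.6, 173.4]
tcp_rot: [-3.123, -1.219, 0.118]
contact_force: [-0.4, -0.4, 0.8]
opening: 0.001
grasp_force: 0.0
```

```bash
sed -i 's/yaw=-.156/yaw=-.148/; s/579.4,-44.6,0/580.5,-45.1,0/' st.py; python3 st.py
```

```text
[-0.53  0.55  2.66  2.49  1.27 -1.61] [-0.09 -0.03  0.   -0.04 -0.02  0.01] [489.1 -59.6 173.4]
[[0.342, 0.041, 0.939], [0.136, -0.991, -0.007], [0.93, 0.129, -0.345]] [-0.4 -0.4  0.8]
tcp -88.3 -27.9 173.4
tip+x -77.4 -24.7 181.0
tip-x -84.8 -26.7 160.3
down10 [-9.4  0.1  3.4]
in10 [3.3 2.8 9. ]
left10 [ 0.9 -9.6  2.7]
```

>>> step_arm(
  motion=[
    {"claw": 0,"delta_pos": [4,3.4,10.8],"turn": 0},
    {"claw": 0,"delta_pos": [4,3.4,10.8],"turn": 0},
    {"claw": 0,"delta_pos": [4,3.4,10.8],"turn": 0},
    {"claw": 0,"delta_pos": [7,0,-2.6],"turn": 0},
    {"claw": 0,"delta_pos": [7,0,-2.6],"turn": 0},
    {"claw": 0,"delta_pos": [0,0,0],"turn": 0},
  ],
)

```text
clock: 17.75
eef_pos: [526.2, -70.9, 191.9]
tcp_rot: [-3.135, -1.225, 0.121]
contact_force: [0.6, 0.3, 0.6]
opening: 0.003
grasp_force: 0.0
```

```bash
python3 st.py
```

```text
[-0.49  0.46  2.59  2.51  1.15 -1.51] [-0.    0.04  0.01  0.01  0.04 -0.04] [526.2 -70.9 191.9]
[[0.336, 0.041, 0.941], [0.127, -0.992, -0.002], [0.933, 0.12, -0.339]] [0.6 0.3 0.6]
tcp -49.9 -33.5 191.9
tip+x -39.1 -30.5 199.6
tip-x -46.3 -32.5 178.9
down10 [-9.4  0.   3.4]
in10 [3.3 2.7 9.1]
left10 [ 0.9 -9.6  2.6]
```

>>> step_arm(
  motion=[
    {"claw": 0,"delta_pos": [3,0,-1.1],"turn": 0},
    {"claw": 0,"delta_pos": [3,0,-1.1],"turn": 0},
    {"claw": 0,"delta_pos": [3,0,-1.1],"turn": 0},
    {"claw": 0,"delta_pos": [3,0,-1.1],"turn": 0},
    {"claw": 0,"delta_pos": [0,0,0],"turn": 0},
    {"claw": 0,"delta_pos": [0,0,0],"turn": 0},
  ],
)

```text
clock: 18.25
eef_pos: [524.8, -69.3, 202.8]
tcp_rot: [-3.129, -1.222, 0.117]
contact_force: [-0.4, -0.4, -1.1]
opening: 0.002
grasp_force: 0.5
```

```bash
python3 st.py
```

```text
[-0.48  0.41  2.59  2.49  1.11 -1.47] [ 0.    0.01 -0.    0.    0.01 -0.  ] [524.8 -69.3 202.8]
[[0.339, 0.04, 0.94], [0.129, -0.992, -0.004], [0.932, 0.122, -0.342]] [-0.4 -0.4 -1.1]
tcp -51.5 -32.1 202.8
tip+x -40.7 -29.1 210.4
tip-x -47.9 -31.1 189.8
down10 [-9.4  0.   3.4]
in10 [3.3 2.7 9. ]
left10 [ 0.9 -9.6  2.6]
```

>>> step_arm(
  motion=[
    {"claw": 0,"delta_pos": [2.5,0,-0.9],"turn": 0},
    {"claw": 0,"delta_pos": [0,0,0],"turn": 0},
    {"claw": 0,"delta_pos": [0,0,0],"turn": 0},
  ],
)

```text
clock: 18.5
eef_pos: [524.8, -69.2, 205.2]
tcp_rot: [-3.129, -1.221, 0.117]
contact_force: [-1.2, -0.8, -2.4]
opening: -0.0
grasp_force: 1.1
```

>>> step_arm(
  motion=[
    {"claw": 0,"delta_pos": [-9.4,0,3.4],"turn": 0},
    {"claw": 0,"delta_pos": [-9.4,0,3.4],"turn": 0},
    {"claw": 0,"delta_pos": [-5,-4,-13.5],"turn": 0},
    {"claw": 0,"delta_pos": [-5,-4,-13.5],"turn": 0},
    {"claw": 0,"delta_pos": [-5,-4,-13.5],"turn": 0},
    {"claw": 0,"delta_pos": [0,0,0],"turn": 0},
  ],
)

```text
clock: 19.0
eef_pos: [486.3, -66.9, 185.4]
tcp_rot: [-3.125, -1.221, 0.117]
contact_force: [-0.4, 0.4, 0.5]
opening: -0.005
grasp_force: 0.0
```

>>> step_arm(
  motion=[
    {"claw": 0,"delta_pos": [5,24,-10],"turn": 0},
    {"claw": 0,"delta_pos": [5,24,-10],"turn": 0},
    {"claw": 0,"delta_pos": [5,24,-10],"turn": 0},
    {"claw": 0,"delta_pos": [5,24,-10],"turn": 0},
    {"claw": 0,"delta_pos": [5,24,-10],"turn": 0},
    {"claw": 0,"delta_pos": [0,0,0],"turn": 0},
    {"claw": 0,"delta_pos": [0,0,0],"turn": 0},
  ],
)

```text
clock: 19.58
eef_pos: [464.6, -192.7, 226.3]
tcp_rot: [-3.132, -1.222, 0.122]
contact_force: [-0.8, -0.4, -0.3]
opening: 0.001
grasp_force: 0.0
```

```bash
python3 st.py
python3 - <<'E'
from h import *
f=shot("wrist","w9.png")
yaw=-.148; ex=np.array([np.cos(yaw),np.sin(yaw)]); ey=np.array([-ex[1],ex[0]]); o=np.array([580.5,-45.1])
B=lambda x,y,z:[*(o+x*ex+y*ey),z]
c=[(0,28.3),(28.3,0),(-28.3,0),(0,-28.3)]
print("diam pred top",proj(f,[B(-32+a,-222+b,234.2) for a,b in c]).round(1).tolist())
for h in(185,190,195):print("lip R",h,proj(f,[B(-51,-135,42+h),B(-9,-135,42+h)]).round(1).tolist())
hs=cv2.cvtColor(f["img"],cv2.COLOR_RGB2HSV); m=((hs[...,0]>=17)&(hs[...,0]<=30)&(hs[...,1]>90)&(hs[...,2]>80)).astype(np.uint8)
n,l,st,ce=cv2.connectedComponentsWithStats(m)
for i in range(1,n):
    if st[i,4]>3000:
        ys,xs=np.nonzero(l==i); print(st[i],"L",xs.min(),"R",xs.max(),"T",xs[ys==ys.min()].mean(),ys.min(),"B",xs[ys==ys.max()].mean(),ys.max())
im=f["img"].astype(int); m=((im[...,2]-im[...,0])>5)&(im.sum(2)>330)
for y in range(120,200,4):
    xs=np.nonzero(m[y,100:400])[0]; print(y,(xs.min()+100,xs.max()+100) if len(xs) else None,end=" ")
print()
for x in(200,250,285):
    g=im[90:240,x].sum(1); d=np.diff(g); k=np.argsort(-abs(d))[:7]; print(x,sorted((int(i)+90,int(d[i])) for i in k))
E
```

```text
[-1.    0.34  2.5   1.89  1.11 -1.26] [ 0.04  0.02  0.04  0.02 -0.   -0.02] [ 464.6 -192.7  226.3]
[[0.34, 0.042, 0.94], [0.13, -0.992, -0.003], [0.932, 0.123, -0.342]] [-0.8 -0.4 -0.3]
tcp -92.9 -163.0 226.3
tip+x -82.0 -160.0 233.9
tip-x -89.3 -162.0 213.2
down10 [-9.4  0.   3.4]
in10 [3.3 2.7 9. ]
left10 [ 0.9 -9.6  2.6]
diam pred top [[397.0, 192.8], [444.5, 175.6], [448.3, 231.9], [498.5, 208.3]]
lip R 185 [[294.8, 204.9], [314.8, 170.6]]
lip R 190 [[294.3, 198.2], [314.7, 164.5]]
lip R 195 [[293.9, 191.3], [314.6, 158.2]]
[ 397  176  102   63 3540] L 397 R 498 T 445.0 176 B 447.0 238
120 None 124 None 128 None 132 None 136 (np.int64(100), np.int64(108)) 140 (np.int64(100), np.int64(135)) 144 (np.int64(100), np.int64(162)) 148 (np.int64(100), np.int64(189)) 152 (np.int64(100), np.int64(217)) 156 (np.int64(100), np.int64(245)) 160 (np.int64(100), np.int64(272)) 164 (np.int64(102), np.int64(300)) 168 (np.int64(126), np.int64(310)) 172 (np.int64(100), np.int64(307)) 176 (np.int64(100), np.int64(305)) 180 (np.int64(113), np.int64(302)) 184 (np.int64(135), np.int64(300)) 188 (np.int64(157), np.int64(297)) 192 (np.int64(178), np.int64(295)) 196 (np.int64(200), np.int64(292)) 
200 [(148, 175), (149, 156), (182, -75), (183, -76), (187, 69), (188, 111), (198, -88)]
250 [(155, 215), (156, 127), (190, -57), (191, -79), (197, 134), (207, -72), (208, -63)]
285 [(160, 238), (161, 114), (197, -66), (203, 139), (204, 73), (213, -60), (214, -82)]
```

The diamond reprojects where predicted, and the lip now gives a sash height of about 0.1895 (lip top about 231.5 against diamond 231.7). I'll draw the hand back a little further, check that the sash holds, and hand in.

>>> step_arm(
  motion=[
    {"claw": 0,"delta_pos": [0,0,-20],"turn": 0},
    {"claw": 0,"delta_pos": [0,0,-20],"turn": 0},
    {"claw": 0,"delta_pos": [0,0,-20],"turn": 0},
    {"claw": 0,"delta_pos": [0,0,0],"turn": 0},
    {"claw": 0,"delta_pos": [0,0,0],"turn": 0},
    {"claw": 0,"delta_pos": [0,0,0],"turn": 0},
  ],
)

```text
clock: 20.13
eef_pos: [408.9, -197.6, 245.6]
tcp_rot: [-3.123, -1.22, 0.116]
contact_force: [0.2, -0.2, 0.4]
opening: 0.002
grasp_force: 0.0
```

```bash
python3 st.py
python3 - <<'E'
from h import *
a=load("t8.png")["img"].astype(int); b=load("top0.png")["img"].astype(int); n=shot("top","t10.png")["img"].astype(int)
# still things: batten, cup, book, can, brush regions compared with the start
for k,(x0,y0,x1,y1) in dict(batten=(255,217,302,237),cup=(438,208,464,234),book=(384,258,424,296),can=(155,212,192,244)).items():
    print(k,np.abs(n-b)[y0:y1,x0:x1].mean().round(1))
E
```

```text
[-1.19  0.25  2.53  1.67  1.16 -1.18] [ 0.01  0.01 -0.01 -0.01 -0.    0.  ] [ 408.9 -197.6  245.6]
[[0.341, 0.04, 0.939], [0.133, -0.991, -0.006], [0.93, 0.127, -0.344]] [ 0.2 -0.2  0.4]
tcp -147.3 -176.2 245.6
tip+x -136.4 -173.1 253.2
tip-x -143.7 -175.0 232.6
down10 [-9.4  0.1  3.4]
in10 [3.3 2.8 9. ]
left10 [ 0.9 -9.6  2.6]
batten 3.2
cup 2.7
book 40.0
can 2.6
```

```bash
python3 -c "
from rig import *
print(sign_off())"
```

```text
the job is handed in; nothing more can be done
None
```

I raised the sash from beneath its lip; in the last measurement the lip top stood at about 231.5 mm and the diamond plate at 231.7 mm, the hand is clear of everything, and the job was handed in at about 20 s; the batten, cup and can looked unmoved, while the arm hid the leaf book and I did not check the other things.

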